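# Draw out a tight bit tray with the pull hook

## Robot

A 6-joint arm with a two-finger parallel gripper is mounted at the origin on the work surface. World frame = base frame: x ahead of the robot, y to its left, z up, the work surface at z = 0. Lengths are in m, angles in rad, forces in N, time in s.
With the tool pointing down it reaches from about 0.425 to 0.95 m from the base axis. Payload 3.5 kg.
Tool frame: the origin (TCP) lies on the centre line of the jaws, within the pads' length; the fingertips stand 25 mm ahead of it and the grasp point (between the pads) lies 6 mm ahead of it (ctrl.finger_overhang is the distance from the TCP to the fingertips, in m); z points along the fingers, y is the line along which they close (so a half turn about z gives the same grasp; the last joint's range is limited). The gripper opens to 85 mm and grips with 20 to 120 N. Pads are 22 mm wide; open, the fingers measure 114 mm over their backs; the gripper's body (76 mm by 85 mm) begins 54 mm behind the grasp point. The pads swing forward as they close: fully open they stand 13 mm farther back than shut.
Start: joints at [1.085, 0.286, 1.577, -0, 1.279, -0.15], TCP at [0.222, 0.637, 0.219] pointing down, gripper open.
Joint ranges: [-2.77, 2.77], [-0.9, 2.22], [0.21, 2.48], [-1.53, 4.67], [0.24, 2.81], [-2.84, 2.84]. Speed limits (rad/s): [2.79, 2.79, 3.14, 3.14, 3.14, 3.14].

## Interface

Orientations are given as a unit quaternion [x, y, z, w].
In Python, from plant import get_state, imaging, job, ctrl gives the robot as it stands.
- The arm moves only by the tool jog_arm, never from a script. Its argument "increments" is a list of rows, each an object of numbers: "dx", "dy", "dz": the shift along the world's x, y, z each as a share of 12 cm, from -1 to 1; "ax", "ay", "az": the turn, a rotation vector about the world's x, y, z each as a share of pi/2 rad, from -1 to 1; "gripper": the gripper command: -1 is shut, 1 is fully open, values between are in proportion. A call has 1 to 10 rows; each row is the pose to reach, as a shift and turn from the pose commanded when the call began; what a row does not reach only later rows make up. A row lasts 1/10 s, in which the tool goes at most 50 mm and 8.59 degrees, less where a joint would pass 70% of its speed; a pose out of reach is approached as far as the arm can. A call with a number of a shift or a turn outside -1 to 1 is refused whole. A call with a gripper value outside its range is refused whole. The fingers move at their own pace and stop on an object; "force" is the grip in N (left out, the last holds). Time passes only in rows, so rows that repeat a pose let the fingers close. It gives the time, the measured TCP pose, the force, the opening and the grip force at its end, in the units of the state.
- get_state(): the state, without advancing time (a new reading comes with each control period).
- imaging.read_camera(name): name is "side" or "top"; returns a dict with "frame" (384x512x3 uint8, blue, green, red), "depth" (384x512 float32, m along the optical axis (not along the pixel's ray), 0 where there is no reading), "camera_matrix" (3x3 intrinsics, pixels), "dist" ([k1, k2, p1, p2, k3] as OpenCV has them; the pictures are not rectified), "extrinsics" (4x4, takes a point from camera to world coordinates). Camera axes: x right, y up, looking along -z (the intrinsics and any distortion apply to the point x, -y, -z); pixel columns grow to the right and rows downward; lengths in m; the calibration is good to about 2 mm. A picture is of the moment at which its call begins.
- job.sign_off(): hands the job in; it is judged then, once.
The state is a dict: "time": time; "qpos": joint angles; "dq": joint speeds; "joint_efforts": joint torques, N m; "eef_pos": TCP position; "tcp_rot": TCP orientation; "contact_force": force on the tool from outside, world axes, zero at the start; "wrist_torque": the same for the moment, N m; "opening": opening from 0.0 (shut) to 1.0 (fully open); "finger_force": force on a finger pad.
Only numpy, scipy, OpenCV 4.12 (cv2) and the standard library are available. Lean on these libraries where they do the work, as an engineer would, in place of code of your own. Each camera call takes 0.05 s, during which the arm holds its last target. There are 200 camera calls.

## Task

Take the pull hook from its rest, catch its toe behind the finger slot of the bit cabinet's middle tray, and draw that tray gently, by feel, all the way out until you feel it come up firmly against its end stop, without yanking or straining it (a steady pull of 10 to 15 N at the stop is right). Then unhook and lay the hook back in the two notches of its rest, leaving the tray fully out and everything else on the bench, the other two trays included, as it was. Move the tray with the hook only: hands and arm stay off the cabinet.

Things in the scene. Friction and masses are not known exactly. Their poses are not given: they have to be found in the camera images.
- cabinet: Small plywood drill-bit cabinet, 270 wide (y), 220 deep (x), 156 mm high, fixed to the bench, with three stacked slide trays at 44 mm pitch, each with a finger slot in the middle of its front and no handle. Origin: centre of its underside; x points from its front to its back, z up; the front of the case is at x = -110 mm.
- tray_mid_slot (a point): Centre of the middle tray's finger slot, on the outer face of its front, 78 mm above the bench; moves with the tray. Axes: x INTO the cabinet (trays are drawn out along -x), y across, z up. Tray front 242 wide, 40 high, 12 mm thick. Slot right through it, 44 wide (y) x 20 mm high, corners eased 5 mm. Behind it the tray is empty for 40 mm; its floor is 15 mm under the slot centre.
- tray_mid (a joint): How far the middle tray is drawn out, m: 0 = front flush with the case. A felt-faced stop block hidden inside (it gives a few mm) catches the tray somewhere between 0.088 and 0.128; where cannot be seen or read, only felt. It slides stiffly, about 5 N to keep it moving slowly, and stays where it is left. Tray 0.5 to 1 kg.
- tray_top_slot (a point): Slot centre of the tray above, which is to be left alone; it may stand out up to 12 mm.
- tray_low_slot (a point): Slot centre of the tray below, which is to be left alone; it may stand out up to 12 mm.
- hook: Pull hook: square dark-wood handle, brass ferrule, 7 mm steel rod whose end is bent square to the LEFT (+y) as a toe. Origin: underside of the handle, mid-length; x from handle to tip, z up. Handle 22 x 22 mm, x = -55 to 55; ferrule (17 dia.) to 67; rod axis at z = 11 mm, bend at x = 150 mm; toe along +y, its end at y = 16.5 mm. About 0.11 kg, balances near x = 25 mm.
- hook_grip (a point): Where to pinch the hook's handle, from above, across y: on its axis, 25 mm ahead of mid-length; axes as the hook's.
- hook_toe (a point): Centre of the toe's round end: 150 mm ahead, 13 mm left and 11 mm up from the hook's origin; axes as the hook's.
- rest: The hook's rest, fixed: brown wooden base 190 x 70 x 12 mm with two notched saddles 14 mm thick. Origin: underside, y centred; x the way the hook points. Hook home: its origin at x = -45, y = 0, z = 30 mm; handle's rear end in the rear notch (x = -90; 30 wide, 12 deep, floor z = 30), rod in the front notch (x = 55; 18 wide, 10 deep, floor z = 37.5). 18 mm clear under the handle between.
- mallet: Turned carver's mallet standing on its head, 82 mm dia., 262 tall; origin under its centre. Bystander.
- plane: Block plane, 160 x 46 x 60 mm. Origin at the middle of its sole. Bystander.
- chisel: Bench chisel lying down, 265 mm long, wooden handle 28 mm thick. Origin under its middle. Bystander.
- offcut_a: Dark offcut 85 x 42 x 20 mm lying flat. Bystander.
- offcut_b: Pale offcut 30 x 30 x 24 mm. Bystander.
- glue: White glue bottle, 60 mm dia., 170 tall, standing. Bystander.
- tape: Tape measure 62 x 30 x 60 mm standing on top of the cabinet. Bystander.

How it is judged:
On the way, in this order (a step that is already met when the one before it is completed fails the run):
1. the hook's toe is through the slot, behind the middle tray's front (x of hook_toe in the frame of tray_mid_slot above 0.014 m and z of hook_toe in the frame of tray_mid_slot between -0.015 and 0.015 m and horizontal distance between hook_toe and tray_mid_slot below 0.055 m and value of joint tray_mid below 0.05 m), for 0.1 s.
2. the hook has drawn the middle tray firmly up against its end stop (a pull of over 8 N there, where sliding it takes about 5) (value of joint tray_mid above 0.083 m and contact force between hook and cabinet above 8 N), for 0.05 s.
At the end, for the whole second after the job is handed in: The middle tray stands out where its stop caught it (over 83 mm) and at rest. The hook lies released and at rest in both notches of its rest: within 20 mm lengthwise, 8 mm sideways, 3 mm in height and 0.12 rad of its home pose there (value of joint tray_mid above 0.083 m and velocity of joint tray_mid below 0.005 m/s and x of hook in the frame of rest between -0.065 and -0.025 m and y of hook in the frame of rest between -0.008 and 0.008 m and z of hook in the frame of rest between 0.027 and 0.033 m and angle between the x axis of hook and the x axis of rest, either way round below 0.12 rad and angle between hook's own z axis and vertical below 0.1 rad and linear speed of hook below 0.02 m/s and contact force between the fingers and hook below 0.1 N); the robot touches nothing.
It fails at once if the hook pulled, pushed or knocked the cabinet or its trays with more than 20 N (contact force between hook and cabinet above 20 N).
It fails at once if the fingers or arm pressed on the cabinet or a tray (contact force between any of the fingers, the arm and cabinet above 2 N).
It fails at once if the hook was dropped or forced onto its rest (more than 25 N) (contact force between hook and rest above 25 N).
It fails at once if the drawn-out middle tray was pushed back in, or another tray was moved by more than 10 mm ((value of joint tray_mid above 0.05 m and velocity of joint tray_mid below -0.025 m/s) or distance of any of tray_top_slot, tray_low_slot from where it was at the start of the episode above 0.01 m).
It fails at once if a bystander was pushed more than 25 mm or knocked over (distance of any of mallet, plane, chisel, offcut_a, offcut_b, glue, tape from where it was at the start of the episode above 0.025 m or angle between any of mallet, glue, tape's own z axis and vertical above 0.5 rad).
It also fails if it takes over 61 s, if anything falls off the work surface, if the arm or the gripper's body presses on something with over 40 N, if the wrist force passes 120 N, or if a joint passes its speed limit or range.

## Working session

There is one attempt and no reset: what is moved stays moved. The work goes in short steps, Python scripts to look and compute and a tool call to move; the robot and the scene stay as the last step left them, time stands still between calls to the robot, and variables do not carry over. Pictures are saved under pics/ and viewed, at most 11 in all, crops included, and the job is handed in when it is done.

Besides the shell and the picture viewer there is one more tool, called after "Call:" as name([rows], argument=value, ...), one row to a line, values as JSON. jog_arm: Moves the arm, as the interface text tells. Shift numbers are shares of 12 cm and turn numbers shares of pi/2 rad, none past 1 either way. Its arguments: {"type":"object","properties":{"increments":{"type":"array"},"force":{"type":"number"}},"required":["increments"]}

```bash
mkdir -p pics; ls; cat > h.py <<'E'
import numpy as np, cv2
from plant import get_state, imaging, job, ctrl
def snap(name,tag):
    c=imaging.read_camera(name); np.savez(f'pics/{tag}.npz',**c); cv2.imwrite(f'pics/{tag}.png',c['frame']); return c
def load(tag): return dict(np.load(f'pics/{tag}.npz'))
def world(c,uv,d=None,z=None):
    uv=np.array(uv,float).reshape(-1,2); K=c['camera_matrix']; E=c['extrinsics']
    n=cv2.undistortPoints(uv.reshape(-1,1,2),K,c['dist']).reshape(-1,2)
    r=np.c_[n[:,0],-n[:,1],-np.ones(len(n))]
    if z is not None:
        R=r@E[:3,:3].T; s=(z-E[2,3])/R[:,2]; return E[:3,3]+R*s[:,None]
    if d is None: d=np.array([c['depth'][int(round(v)),int(round(u))] for u,v in uv])
    return (r*np.reshape(d,(-1,1)))@E[:3,:3].T+E[:3,3]
E
python3 - <<'E'
from h import *
for n in('top','side'):
    c=snap(n,n+'0'); print(n,c['extrinsics'].round(3).tolist(),c['camera_matrix'][0,0]); 
    cv2.imwrite(f'pics/{n}0b.png',cv2.resize(c['frame'],(800,600),interpolation=cv2.INTER_CUBIC))
print(get_state(),ctrl.finger_overhang)
E
```

```text
pics
top [[0.029, 0.985, -0.168, 0.344], [-1.0, 0.029, -0.001, 0.036], [0.004, 0.168, 0.986, 1.279], [0.0, 0.0, 0.0, 1.0]] 376.3396587468371
side [[0.908, 0.335, -0.252, 0.203], [-0.419, 0.708, -0.569, -0.763], [-0.012, 0.622, 0.783, 1.196], [0.0, 0.0, 0.0, 1.0]] 472.80771042957593
{'time': 0.1, 'qpos': array([ 1.08498474e+00,  2.87134174e-01,  1.57806106e+00,  2.15546656e-05,
        1.27862475e+00, -1.49990253e-01]), 'dq': array([ 0.00040108, -0.00168598, -0.00426248,  0.00078402, -0.00063751,
       -0.00037102]), 'joint_efforts': array([-1.05081279e-03, -4.07300055e+01, -2.93697184e+01, -2.03340906e-04,
        3.47356763e-03,  7.59591131e-06]), 'eef_pos': array([0.2221018 , 0.63673702, 0.21793098]), 'tcp_rot': array([ 1.67125736e-01,  9.85934961e-01, -1.05463426e-03, -3.57900806e-04]), 'contact_force': array([-0.78377972,  0.03005643,  0.43927433]), 'wrist_torque': array([ 0.00391158, -0.0192234 , -0.0319381 ]), 'finger_force': 0.0, 'opening': 0.9981490699390407} 0.025
```

View pics/top0b.png

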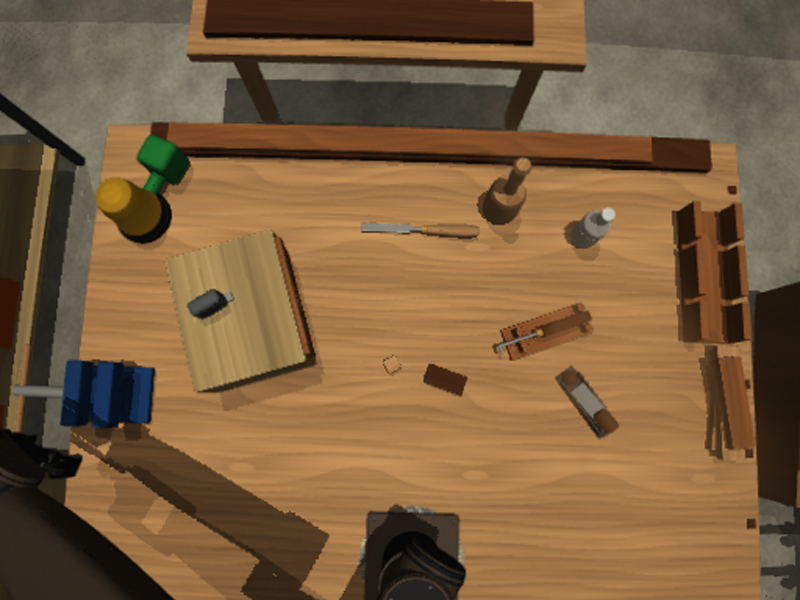

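View pics/side0b.png

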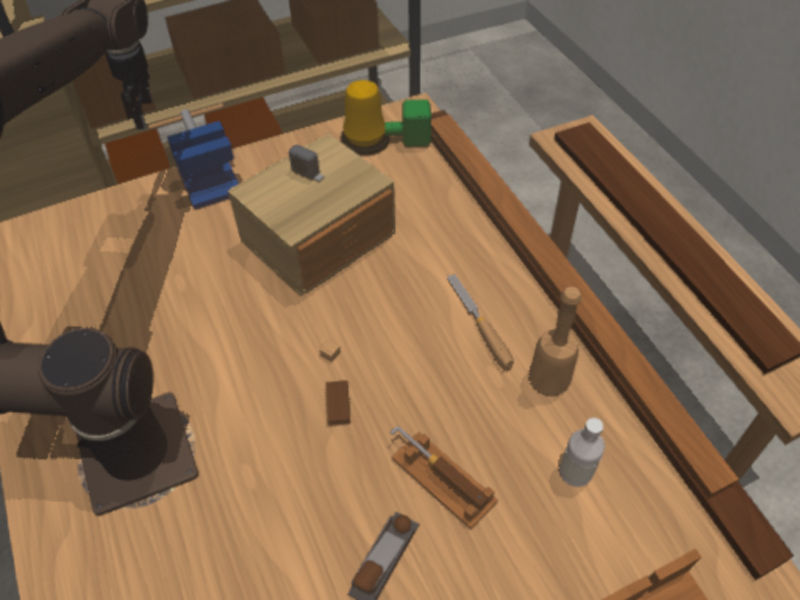

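The top view shows the cabinet at the left with its front facing right (about 295,300). The hook lies in its rest at (545,333), toe towards the cabinet at (497,350). Next I'll use depth to get poses.

```bash
python3 - <<'E'
from h import *
vv,uu=np.mgrid[0:384,0:512]
P={}
for n in('top','side'):
    c=load(n+'0'); P[n]=world(c,np.c_[uu.ravel(),vv.ravel()],c['depth'].ravel()).reshape(384,512,3)
    p=P[n].reshape(-1,3)
    ok=(c['depth'].ravel()>0)
    m=ok&(abs(p[:,2]-.156)<.008)&(p[:,0]>.25)&(p[:,0]<.75)&(p[:,1]>.15)&(p[:,1]<.65)
    q=p[m]; r=cv2.minAreaRect((q[:,:2]*1000).astype(np.float32)); print(n,'cab top',m.sum(),r,q[:,2].mean(), cv2.boxPoints(r).round().tolist())
    reg=ok&(p[:,0]>.35)&(p[:,0]<.62)&(p[:,1]>-.42)&(p[:,1]<-.08)
    m=reg&(p[:,2]>.007)&(p[:,2]<.07)
    for lo,hi in((.006,.018),(.044,.062)):
        m=reg&(p[:,2]>lo)&(p[:,2]<hi); 
        lab=np.zeros(384*512,np.uint8); lab[m]=1
        k,l,s,ce=cv2.connectedComponentsWithStats(lab.reshape(384,512))
        for i in range(1,k):
            if s[i,4]>25:
                q=p[(l.ravel()==i)]; r=cv2.minAreaRect((q[:,:2]*1000).astype(np.float32)); print(n,lo,s[i],[np.round(a,1) for a in r],q.mean(0).round(3))
np.savez('pics/P0.npz',**P)
t=load('top0')['frame'][185:240,305:390]; cv2.imwrite('pics/tc.png',cv2.resize(t,None,fx=8,fy=8,interpolation=cv2.INTER_CUBIC))
t=load('side0')['frame'][255:345,235:330]; 
s=load('side0')['frame'][85:190,140:260]
a=cv2.resize(t,(400,400),interpolation=cv2.INTER_CUBIC);b=cv2.resize(s,(400,350),interpolation=cv2.INTER_CUBIC)
cv2.imwrite('pics/sc.png',np.hstack([a,cv2.copyMakeBorder(b,0,50,0,0,0)]))
E
```

```text
top cab top 6204 ((584.092041015625, 416.8290710449219), (527.197998046875, 276.8320007324219), 32.72089385986328) 0.1564398059269374 [[288.0, 391.0], [437.0, 158.0], [881.0, 443.0], [731.0, 676.0]]
top 0.006 [321 194  51  25 323] [array([ 505.2, -273.3]), array([ 28.6, 187.4]), np.float64(20.6)] [ 0.504 -0.265  0.012]
top 0.006 [324 208  55  23 389] [array([ 467.6, -286.7]), array([ 33. , 186.1]), np.float64(19.5)] [ 0.463 -0.28   0.012]
top 0.006 [364 243  11  10  42] [array([ 367., -347.]), array([22.4, 34.3]), np.float64(39.8)] [ 0.368 -0.346  0.013]
top 0.044 [342 199  37  17 231] [array([ 496.6, -306.7]), array([ 21.5, 124.5]), np.float64(20.4)] [ 0.497 -0.309  0.052]
side cab top 3782 ((578.6846923828125, 414.6862487792969), (513.860107421875, 278.23345947265625), 31.655986785888672) 0.15678533903566136 [[287.0, 398.0], [433.0, 161.0], [870.0, 431.0], [724.0, 668.0]]
side 0.006 [213 265  11   7  29] [array([366.6, -96.1]), array([15.1, 28.8]), np.float64(70.8)] [ 0.366 -0.1    0.012]
side 0.006 [251 282  68  56 809] [array([ 482.4, -282.2]), array([ 72.1, 193.6]), np.float64(22.8)] [ 0.471 -0.291  0.012]
side 0.006 [272 283  40  32 144] [array([ 515.5, -270. ]), array([ 24.1, 130.8]), np.float64(25.7)] [ 0.511 -0.265  0.012]
side 0.006 [246 328  16  22  94] [array([ 373.8, -331.2]), array([52.6, 35.7]), np.float64(40.9)] [ 0.368 -0.335  0.011]
side 0.044 [268 278   7   6  29] [array([ 477.6, -214.9]), array([16.1, 14.2]), np.float64(7.8)] [ 0.478 -0.214  0.048]
side 0.044 [259 286   7   7  29] [array([ 445.9, -226.9]), array([16.5, 13.5]), np.float64(20.9)] [ 0.445 -0.227  0.048]
side 0.044 [274 291  40  34 383] [array([ 496.5, -305.8]), array([ 28.2, 129. ]), np.float64(21.3)] [ 0.496 -0.312  0.052]
```

View pics/tc.png

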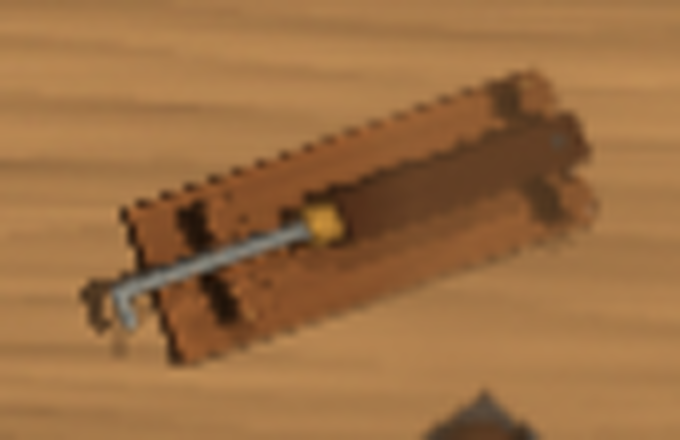

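View pics/sc.png

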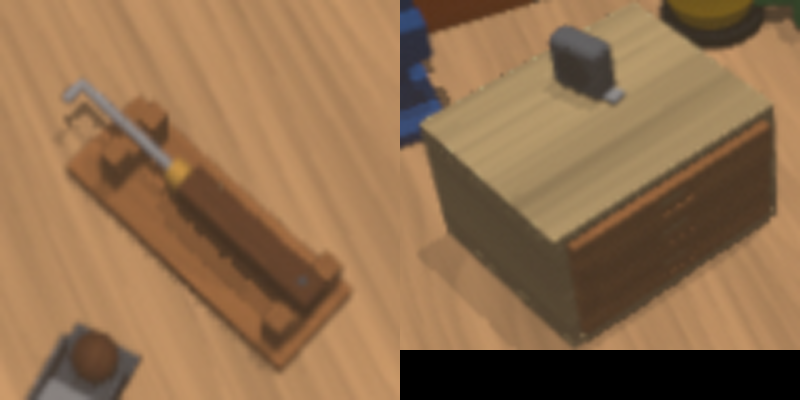

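```bash
python3 - <<'E'
from h import *
P=np.load('pics/P0.npz')
ct=load('top0'); cs=load('side0')
T=lambda x,y:[305+(x+.5)/8-.5,185+(y+.5)/8-.5]
S=lambda x,y:[235+(x+.5)/(400/95)-.5,255+(y+.5)/(400/90)-.5]
for n,a,z in(('bend',(118,292),.0445),('toeend',(128,325),.0445),('rod',(305,232),.0445),('fer',(323,222),.0495),('hend',(583,138),.052),('hmid',(460,180),.052),('rc1',(127,210),.012),('rc2',(177,362),.012)):
    print('T',n,world(ct,T(*a),z=z)[0].round(4))
for n,a,z in(('bend',(83,85),.0445),('toeend',(68,97),.041),('fer',(178,172),.0495),('rodin',(165,160),.0445),('rc_left',(68,165),.012),('rc_bot',(280,365),.012),('hend',(312,290),.052)):
    print('S',n,world(cs,S(*a),z=z)[0].round(4))
for n in('top','side'):
    p=P[n]; m=((abs(p[...,2]-.156)<.006)&(p[...,0]>.25)&(p[...,0]<.75)&(p[...,1]>.1)&(p[...,1]<.5)).astype(np.uint8)
    m=cv2.morphologyEx(m,cv2.MORPH_OPEN,np.ones((3,3),np.uint8))
    k,l,s,ce=cv2.connectedComponentsWithStats(m); i=1+s[1:,4].argmax()
    q=p[l==i]; r=cv2.minAreaRect((q[:,:2]*1000).astype(np.float32)); print(n,r,cv2.boxPoints(r).round(1).tolist())
    # front face points below top, depth
    for z0,z1 in ((.02,.03),(.05,.09),(.1,.13),(.14,.15)):
        R=np.array(r[0])/1000
        ang=np.deg2rad(r[2]); 
        ax=np.array([np.cos(ang),np.sin(ang)])
        if abs(ax[1])<.7: ax=np.array([-ax[1],ax[0]])
        ax*=np.sign(ax[1]); lat=np.array([-ax[1],ax[0]])
        d=(p[...,:2]-R); f=d@ax; g=d@lat
        mm=(p[...,2]>z0)&(p[...,2]<z1)&(f<-.08)&(f>-.16)&(abs(g)<.11)
        if mm.sum()>10: print(n,z0,'front f',mm.sum(),np.percentile(f[mm],[10,50,90]).round(4),'dir',ax)
E
```

```text
T bend [ 0.4486 -0.1727  0.0445]
T toeend [ 0.4352 -0.1769  0.0445]
T rod [ 0.4755 -0.2504  0.0445]
T fer [ 0.4793 -0.2567  0.0495]
T hend [ 0.517  -0.3653  0.052 ]
T hmid [ 0.498  -0.3134  0.052 ]
T rc1 [ 0.4863 -0.182   0.012 ]
T rc2 [ 0.4226 -0.2033  0.012 ]
S bend [ 0.4464 -0.1742  0.0445]
S toeend [ 0.4348 -0.1759  0.041 ]
S fer [ 0.4753 -0.2564  0.0495]
S rodin [ 0.4725 -0.2434  0.0445]
S rc_left [ 0.421  -0.2048  0.012 ]
S rc_bot [ 0.4862 -0.3797  0.012 ]
S hend [ 0.5155 -0.3606  0.052 ]
top ((494.9838562011719, 361.3988037109375), (272.90704345703125, 219.55516052246094), 17.825057983398438) [[331.5, 424.1000061035156], [398.70001220703125, 215.10000610351562], [658.5, 298.70001220703125], [591.2999877929688, 507.70001220703125]]
top 0.02 front f 24 [-0.1131 -0.1128 -0.112 ] dir [-0.30611168  0.95199561]
top 0.05 front f 34 [-0.1157 -0.1151 -0.1147] dir [-0.30611168  0.95199561]
top 0.1 front f 76 [-0.1191 -0.1187 -0.1178] dir [-0.30611168  0.95199561]
top 0.14 front f 215 [-0.1182 -0.1135 -0.109 ] dir [-0.30611168  0.95199561]
side ((493.0501708984375, 361.78759765625), (275.45245361328125, 223.88511657714844), 17.605684280395508) [[327.8999938964844, 426.79998779296875], [395.6000061035156, 213.39999389648438], [658.2000122070312, 296.70001220703125], [590.5, 510.1000061035156]]
side 0.02 front f 144 [-0.1142 -0.1107 -0.1044] dir [-0.30246445  0.95316067]
side 0.05 front f 438 [-0.1154 -0.1129 -0.1094] dir [-0.30246445  0.95316067]
side 0.1 front f 344 [-0.1194 -0.1169 -0.1123] dir [-0.30246445  0.95316067]
side 0.14 front f 279 [-0.1182 -0.1113 -0.1057] dir [-0.30246445  0.95316067]
```

Call:
jog_arm([
  {"dz":0.8},
  {"dz":0.8},
  {"dx":0.6,"dy":-1,"dz":0.8,"az":-0.28},
  {"dx":0.6,"dy":-1,"dz":0.8,"az":-0.28},
  {"dx":0.6,"dy":-1,"dz":0.8,"az":-0.28},
  {"dx":0.6,"dy":-1,"dz":0.8,"az":-0.28},
])

```text
$.increments[0]: bad value
```

```bash
python3 - <<'E'
from h import *
c=load('side0')
d=np.array([-.3045,.9525,0]);l=np.array([-.9525,-.3045,0]);o=np.array([.4935,.3616,0])
R=c['extrinsics'][:3,:3];t=c['extrinsics'][:3,3]
def proj(p):
    q=R.T@(p-t); return cv2.projectPoints(np.array([[q[0],-q[1],-q[2]]]),np.zeros(3),np.zeros(3),c['camera_matrix'],c['dist'])[0].ravel()
im=c['frame'][110:185,180:262]; k=7; im=cv2.resize(im,None,fx=k,fy=k,interpolation=cv2.INTER_CUBIC)
im=cv2.convertScaleAbs(im,alpha=2,beta=0)
for z in(.034,.078,.122):
  for y in(-.022,.022):
   for dz in(-.01,.01):
    u=proj(o-d*.113+l*y+[0,0,z+dz]); x=((u-[180,110]+.5)*k-.5).round().astype(int); cv2.circle(im,tuple(int(a) for a in x),2,(0,255,0),-1)
cv2.imwrite('pics/slot.png',im)
E
```

```text
(no output)
```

View pics/slot.png

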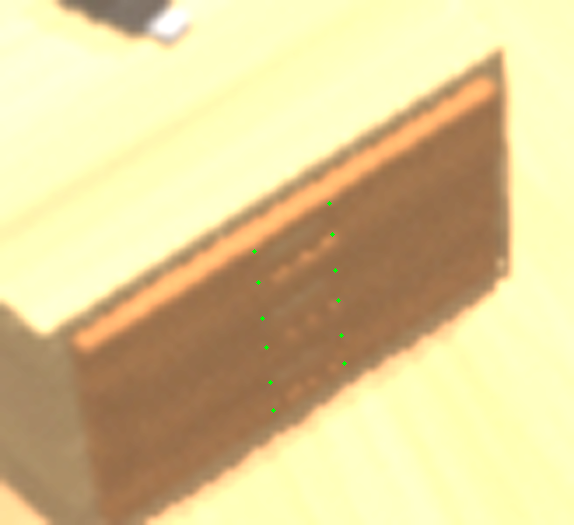

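The projected slot outlines (green) fall on the visible slots, with the middle one at about (300,320) in the crop. That confirms the cabinet pose to 1–2 mm. The move was refused, so I'll resend it with every key filled in.

Call:
jog_arm([
  {"dx":0,"dy":0,"dz":0.8,"ax":0,"ay":0,"az":0,"gripper":1},
  {"dx":0,"dy":0,"dz":0.8,"ax":0,"ay":0,"az":0,"gripper":1},
  {"dx":0.6,"dy":-1,"dz":0.8,"ax":0,"ay":0,"az":-0.28,"gripper":1},
  {"dx":0.6,"dy":-1,"dz":0.8,"ax":0,"ay":0,"az":-0.28,"gripper":1},
  {"dx":0.6,"dy":-1,"dz":0.8,"ax":0,"ay":0,"az":-0.28,"gripper":1},
  {"dx":0.6,"dy":-1,"dz":0.8,"ax":0,"ay":0,"az":-0.28,"gripper":1},
])

```text
time: 0.7
eef_pos: [0.2964, 0.514, 0.3149]
tcp_rot: [0.381, 0.924, -0.001, 0.001]
contact_force: [0.2, 1.0, 0.6]
opening: 1.001
finger_force: 0.0
```

Call:
jog_arm([
  {"dx":0.8,"dy":-1,"dz":0,"ax":0,"ay":0,"az":-0.28,"gripper":1},
  {"dx":0.8,"dy":-1,"dz":0,"ax":0,"ay":0,"az":-0.28,"gripper":1},
  {"dx":0.8,"dy":-1,"dz":0,"ax":0,"ay":0,"az":-0.28,"gripper":1},
  {"dx":0.8,"dy":-1,"dz":0,"ax":0,"ay":0,"az":-0.28,"gripper":1},
])

```text
time: 1.1
eef_pos: [0.393, 0.3941, 0.3147]
tcp_rot: [0.574, 0.819, -0.001, 0.001]
contact_force: [0.3, -0.3, 1.5]
opening: 1.001
finger_force: 0.0
```

Call:
jog_arm([
  {"dx":0.8,"dy":-1,"dz":0,"ax":0,"ay":0,"az":0,"gripper":1},
  {"dx":0.8,"dy":-1,"dz":0,"ax":0,"ay":0,"az":0,"gripper":1},
  {"dx":0.8,"dy":-1,"dz":0,"ax":0,"ay":0,"az":0,"gripper":1},
  {"dx":0.8,"dy":-1,"dz":0,"ax":0,"ay":0,"az":0,"gripper":1},
])

```text
time: 1.5
eef_pos: [0.4888, 0.2744, 0.3145]
tcp_rot: [0.572, 0.82, -0.001, 0.0]
contact_force: [-0.4, 0.9, 0.7]
opening: 1.0
finger_force: 0.0
```

Call:
jog_arm([
  {"dx":0,"dy":-1,"dz":0,"ax":0,"ay":0,"az":0,"gripper":1},
  {"dx":0,"dy":-1,"dz":0,"ax":0,"ay":0,"az":0,"gripper":1},
  {"dx":0,"dy":-1,"dz":0,"ax":0,"ay":0,"az":0,"gripper":1},
])

```text
time: 1.8
eef_pos: [0.4859, 0.1559, 0.3148]
tcp_rot: [0.571, 0.821, -0.0, -0.0]
contact_force: [-0.4, -0.0, -0.4]
opening: 1.002
finger_force: 0.0
```

Call:
jog_arm([
  {"dx":0,"dy":-1,"dz":0,"ax":0,"ay":0,"az":0,"gripper":1},
  {"dx":0,"dy":-1,"dz":0,"ax":0,"ay":0,"az":0,"gripper":1},
  {"dx":0,"dy":-1,"dz":0,"ax":0,"ay":0,"az":0,"gripper":1},
])

```text
time: 2.1
eef_pos: [0.4861, 0.0357, 0.315]
tcp_rot: [0.571, 0.821, -0.0, -0.0]
contact_force: [-0.1, 0.1, -0.3]
opening: 1.0
finger_force: 0.0
```

Call:
jog_arm([
  {"dx":0,"dy":-1,"dz":0,"ax":0,"ay":0,"az":0,"gripper":1},
  {"dx":0,"dy":-1,"dz":0,"ax":0,"ay":0,"az":0,"gripper":1},
  {"dx":0,"dy":-1,"dz":0,"ax":0,"ay":0,"az":0,"gripper":1},
])

```text
time: 2.4
eef_pos: [0.4864, -0.0845, 0.3149]
tcp_rot: [0.571, 0.821, -0.0, -0.0]
contact_force: [0.7, 0.4, -0.1]
opening: 0.997
finger_force: 0.0
```

Call:
jog_arm([
  {"dx":0,"dy":-1,"dz":-0.5,"ax":0,"ay":0,"az":0,"gripper":1},
  {"dx":0,"dy":-1,"dz":-0.5,"ax":0,"ay":0,"az":0,"gripper":1},
  {"dx":0,"dy":-1,"dz":-0.5,"ax":0,"ay":0,"az":0,"gripper":1},
  {"dx":0,"dy":-1,"dz":-0.5,"ax":0,"ay":0,"az":0,"gripper":1},
])

```text
time: 2.8
eef_pos: [0.4854, -0.2037, 0.2516]
tcp_rot: [0.572, 0.82, -0.0, -0.003]
contact_force: [-0.2, 0.7, -0.8]
opening: 1.001
finger_force: 0.0
```

Call:
jog_arm([
  {"dx":0.035,"dy":-0.715,"dz":0,"ax":0,"ay":0,"az":0,"gripper":1},
  {"dx":0.035,"dy":-0.715,"dz":-0.3,"ax":0,"ay":0,"az":0,"gripper":1},
  {"dx":0.035,"dy":-0.715,"dz":-1,"ax":0,"ay":0,"az":0,"gripper":1},
  {"dx":0.035,"dy":-0.715,"dz":-1,"ax":0,"ay":0,"az":0,"gripper":1},
  {"dx":0.035,"dy":-0.715,"dz":-1,"ax":0,"ay":0,"az":0,"gripper":1},
])

```text
time: 3.3
eef_pos: [0.4881, -0.2842, 0.1291]
tcp_rot: [0.57, 0.821, 0.001, -0.006]
contact_force: [-0.5, 0.6, 0.1]
opening: 1.002
finger_force: 0.0
```

```bash
python3 - <<'E'
from h import *
s=get_state(); print(s['eef_pos'],s['tcp_rot'],s['contact_force'])
c=snap('side','side1'); t=snap('top','top1')
a=cv2.resize(c['frame'][215:345,220:330],(440,520),interpolation=cv2.INTER_CUBIC); b=cv2.resize(t['frame'][165:255,300:390],(360,360),interpolation=cv2.INTER_CUBIC)
cv2.imwrite('pics/g1.png',np.hstack([a,cv2.copyMakeBorder(b,0,160,0,0,0)]))
E
```

```text
[ 0.48811215 -0.28424163  0.129101  ] [ 0.57023629  0.82145568  0.00101581 -0.0063333 ] [-0.47161295  0.58259879  0.14126117]
```

View pics/g1.png

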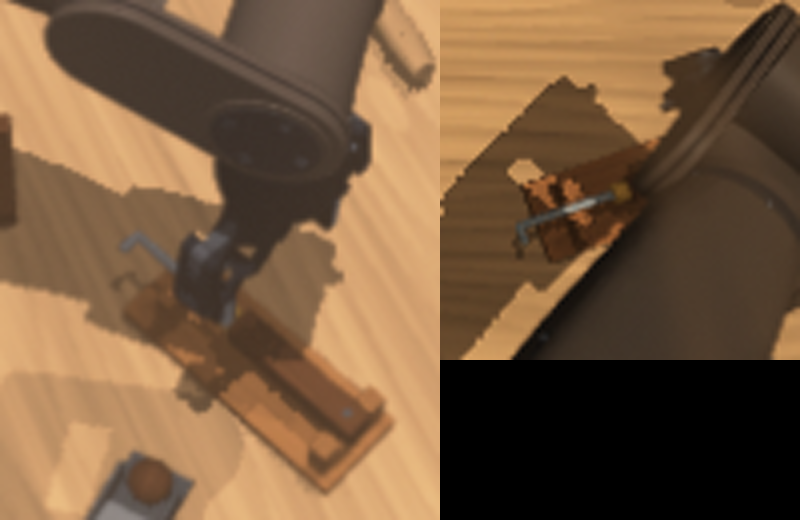

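The gripper straddles the front of the handle, with the ferrule just ahead of it, so I'll go down.

Call:
jog_arm([
  {"dx":0,"dy":0,"dz":0,"ax":0,"ay":0,"az":0,"gripper":1},
  {"dx":0,"dy":0,"dz":-0.2,"ax":0,"ay":0,"az":0,"gripper":1},
  {"dx":0,"dy":0,"dz":-0.4,"ax":0,"ay":0,"az":0,"gripper":1},
  {"dx":0,"dy":0,"dz":-0.6,"ax":0,"ay":0,"az":0,"gripper":1},
  {"dx":0,"dy":0,"dz":-0.6,"ax":0,"ay":0,"az":0,"gripper":1},
  {"dx":0,"dy":0,"dz":-0.6,"ax":0,"ay":0,"az":0,"gripper":1},
])

```text
time: 4.0
eef_pos: [0.4919, -0.2891, 0.0655]
tcp_rot: [0.571, 0.821, -0.0, 0.002]
contact_force: [0.0, -0.0, 0.4]
opening: 1.005
finger_force: 0.0
```

Call:
jog_arm([
  {"dx":-0.01,"dy":0,"dz":-0.1,"ax":0,"ay":0,"az":0,"gripper":1},
  {"dx":-0.01,"dy":0,"dz":-0.155,"ax":0,"ay":0,"az":0,"gripper":1},
  {"dx":-0.01,"dy":0,"dz":-0.155,"ax":0,"ay":0,"az":0,"gripper":1},
  {"dx":-0.01,"dy":0,"dz":-0.155,"ax":0,"ay":0,"az":0,"gripper":1},
])

```text
time: 4.4
eef_pos: [0.4894, -0.2885, 0.0446]
tcp_rot: [0.571, 0.821, -0.0, -0.0]
contact_force: [0.7, 0.1, 0.3]
opening: 1.001
finger_force: 0.0
```

Call:
jog_arm([
  {"dx":0,"dy":0,"dz":0,"ax":0,"ay":0,"az":0,"gripper":-0.2},
  {"dx":0,"dy":0,"dz":0,"ax":0,"ay":0,"az":0,"gripper":-0.35},
  {"dx":0,"dy":0,"dz":0,"ax":0,"ay":0,"az":0,"gripper":-0.4},
  {"dx":0,"dy":0,"dz":0,"ax":0,"ay":0,"az":0,"gripper":-0.5},
  {"dx":0,"dy":0,"dz":0,"ax":0,"ay":0,"az":0,"gripper":-0.6},
  {"dx":0,"dy":0,"dz":0,"ax":0,"ay":0,"az":0,"gripper":-1},
  {"dx":0,"dy":0,"dz":0,"ax":0,"ay":0,"az":0,"gripper":-1},
  {"dx":0,"dy":0,"dz":0,"ax":0,"ay":0,"az":0,"gripper":-1},
], force=25)

```text
time: 5.2
eef_pos: [0.4894, -0.2885, 0.0446]
tcp_rot: [0.571, 0.821, -0.0, 0.0]
contact_force: [-0.1, -1.2, -0.6]
opening: -0.0
finger_force: 0.0
```

```bash
python3 - <<'E'
from h import *
c=snap('side','side2'); t=snap('top','top2')
a=cv2.resize(c['frame'][215:345,220:330],(440,520),interpolation=cv2.INTER_CUBIC); b=cv2.resize(t['frame'][165:255,300:390],(360,360),interpolation=cv2.INTER_CUBIC)
cv2.imwrite('pics/g2.png',np.hstack([a,cv2.copyMakeBorder(b,0,160,0,0,0)]))
E
```

```text
(no output)
```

View pics/g2.png

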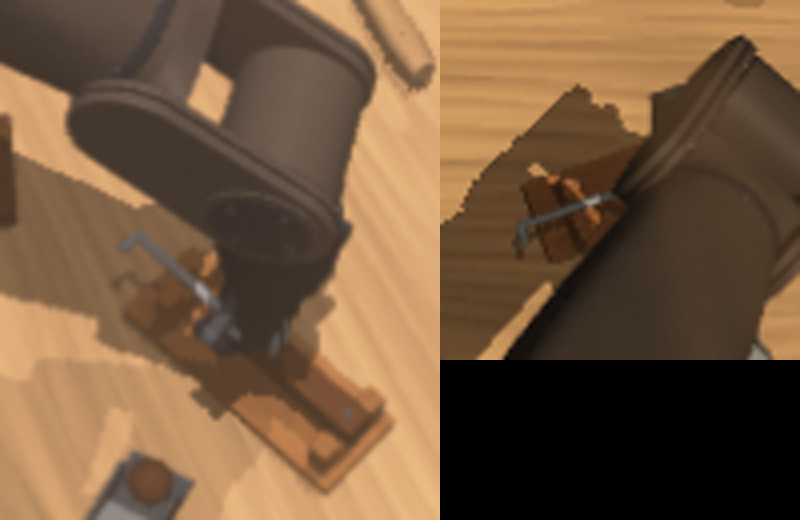

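Call:
jog_arm([
  {"dx":0,"dy":0,"dz":0,"ax":0,"ay":0,"az":0,"gripper":-1},
  {"dx":0,"dy":0,"dz":0,"ax":0,"ay":0,"az":0,"gripper":-1},
  {"dx":0,"dy":0,"dz":0,"ax":0,"ay":0,"az":0,"gripper":-1},
], force=60)

```text
time: 5.6
eef_pos: [0.4894, -0.2885, 0.0446]
tcp_rot: [0.571, 0.821, 0.0, -0.0]
contact_force: [-0.4, -0.2, -0.2]
opening: 0.003
finger_force: 0.0
```

```bash
python3 - <<'E'
from h import *
s=get_state(); print(s['opening'],s['finger_force'],s['contact_force'],s['wrist_torque'])
P1=load('side1');P2=load('side2')
for n,c in(('s0',load('side0')),('s2',snap('side','side3'))):
    vv,uu=np.mgrid[0:384,0:512]; p=world(c,np.c_[uu.ravel(),vv.ravel()],c['depth'].ravel())
    d=np.array([-.342,.94]);l=np.array([-.94,-.342]);q=p[:,:2]-[.4985,-.3138]; f=q@d;g=q@l
    # cross-section near grip
    for a,b in((-.05,-.02),(.0,.012),(.012,.04),(.08,.14)):
        m=(f>a)&(f<b)&(abs(g)<.06)&(p[:,2]>.02)&(p[:,2]<.075); 
        print(n,a,m.sum(),[(round(1000*x),round(1000*z)) for x,z in sorted(zip(g[m],p[m,2]))][::max(1,m.sum()//25)])
E
```

```text
0.0031373662113539287 0.0 [-0.35639716 -0.21933464 -0.21059738] [-0.00688663 -0.02886138  0.0146956 ]
s0 -0.05 180 [(-30, 42), (-25, 40), (-20, 40), (-16, 42), (-9, 52), (-8, 52), (-6, 51), (-4, 54), (-3, 51), (-1, 49), (0, 55), (2, 48), (4, 51), (6, 53), (7, 51), (9, 51), (10, 49), (10, 56), (10, 42), (11, 37), (12, 41), (20, 44), (22, 39), (27, 41), (29, 32), (31, 30)]
s0 0.0 45 [(-11, 50), (-10, 51), (-9, 49), (-9, 54), (-7, 53), (-7, 55), (-6, 50), (-6, 53), (-5, 48), (-5, 55), (-4, 58), (-4, 54), (-3, 53), (-2, 52), (-2, 51), (-2, 54), (-1, 55), (-1, 51), (-1, 50), (0, 51), (2, 52), (2, 51), (2, 47), (2, 54), (4, 51), (5, 57), (5, 57), (6, 52), (6, 53), (6, 54), (9, 55), (9, 56), (9, 55), (9, 51), (9, 41), (10, 46), (10, 52), (10, 36), (10, 54), (10, 42), (10, 49), (10, 43), (11, 39), (11, 50), (13, 43)]
s0 0.012 100 [(-11, 50), (-9, 53), (-8, 56), (-7, 54), (-6, 51), (-5, 53), (-4, 54), (-2, 57), (-1, 57), (0, 54), (1, 52), (2, 49), (3, 58), (4, 52), (6, 51), (7, 57), (8, 52), (9, 53), (9, 50), (10, 48), (10, 55), (10, 34), (11, 42), (11, 45), (11, 38)]
s0 0.08 185 [(-24, 43), 
[... 896 characters left out ...]
(10, 46), (10, 48), (11, 54), (11, 49), (11, 38), (11, 44), (11, 46), (12, 42)]
s2 0.012 68 [(-12, 71), (-10, 54), (-6, 54), (-5, 51), (-4, 53), (-4, 49), (-1, 51), (-1, 69), (0, 53), (1, 52), (3, 74), (4, 66), (4, 51), (4, 51), (6, 52), (6, 67), (7, 74), (7, 52), (9, 52), (9, 64), (9, 31), (9, 52), (9, 39), (10, 37), (10, 44), (10, 35), (10, 43), (11, 40), (11, 52), (11, 51), (11, 38), (12, 50), (12, 50), (12, 56)]
s2 0.08 183 [(-23, 45), (-20, 48), (-17, 45), (-16, 30), (-12, 22), (-10, 47), (-7, 49), (-7, 50), (-2, 44), (-1, 47), (1, 47), (1, 47), (2, 43), (2, 38), (3, 42), (3, 45), (5, 37), (8, 40), (13, 45), (15, 48), (17, 43), (20, 47), (22, 45), (25, 50), (26, 42), (28, 44), (29, 42)]
```

```bash
python3 - <<'E'
from h import *
c0=load('side0');
for tag in('side2','side3'):
    c=load(tag); vv,uu=np.mgrid[0:384,0:512]; p=world(c,np.c_[uu.ravel(),vv.ravel()],c['depth'].ravel())
    d=np.array([-.342,.94]);l=np.array([-.94,-.342]);q=p[:,:2]-[.4894,-.2885]; f=q@d;g=q@l
    ch=(abs(c['depth']-c0['depth']).ravel()>.006)
    m=ch&(abs(f)<.03)&(abs(g)<.08)&(p[:,2]<.11)&(p[:,2]>.0)
    for z in np.arange(.0,.11,.01):
        k=m&(p[:,2]>=z)&(p[:,2]<z+.01)
        print(tag,round(z,2),k.sum(),np.sort((g[k]*1000).round().astype(int))[::max(1,k.sum()//14)].tolist())
print(np.abs(load('side2')['frame'].astype(int)-load('side3')['frame']).max())
E
```

```text
side2 0.0 30 [-78, -76, -57, -56, -50, -37, -29, 18, 25, 32, 36, 42, 57, 66, 76]
side2 0.01 28 [-29, 9, 13, 15, 18, 19, 21, 24, 26, 27, 33, 35, 36, 37]
side2 0.02 1 [34]
side2 0.03 2 [9, 11]
side2 0.04 3 [-4, 8, 8]
side2 0.05 1 [5]
side2 0.06 10 [-4, 0, 1, 4, 4, 6, 7, 7, 10, 11]
side2 0.07 14 [-11, -5, -4, -2, 0, 3, 4, 7, 7, 7, 10, 11, 13, 13]
side2 0.08 6 [0, 4, 7, 7, 11, 14]
side2 0.09 8 [-10, -7, -3, -3, -3, 3, 9, 13]
side2 0.1 21 [-28, -25, -21, -12, -7, -6, -3, 5, 8, 9, 12, 13, 14, 15, 16, 19, 19, 21, 25, 26, 32]
side3 0.0 34 [-77, -74, -69, -60, -50, -46, -45, -38, -34, 25, 32, 33, 37, 49, 56, 63, 66]
side3 0.01 20 [-30, -29, 6, 8, 8, 12, 14, 18, 18, 19, 19, 25, 27, 31, 32, 33, 35, 37, 37, 37]
side3 0.02 0 []
side3 0.03 0 []
side3 0.04 3 [-4, 4, 6]
side3 0.05 6 [-8, -7, 2, 5, 6, 12]
side3 0.06 10 [-5, -4, -1, 0, 4, 7, 7, 7, 9, 9]
side3 0.07 12 [-12, -4, -1, 3, 4, 6, 7, 7, 11, 12, 13, 13]
side3 0.08 9 [-4, -3, 0, 0, 3, 4, 7, 7, 12]
side3 0.09 4 [-4, -3, 8, 11]
side3 0.1 22 [-28, -24, -23, -12, -10, -8, -7, -6, -3, -3, 5, 8, 10, 14, 14, 14, 15, 16, 17, 21, 29, 32]
43
```

```bash
python3 - <<'E'
from h import *
c=load('side3'); c0=load('side0')
d=np.array([-.342,.94]);l=np.array([-.94,-.342])
for v in range(276,308,3):
    r=[]
    for u in range(264,302,3):
        p=world(c,[[u,v]])[0]; q=p[:2]-[.4894,-.2885]; ch=abs(c['depth'][v,u]-c0['depth'][v,u])>.006
        r.append('%4d,%3d,%3d%s'%(1000*(q@d),1000*(q@l),1000*p[2],'*' if ch else ' '))
    print(v,' '.join(r))
im=c['frame'][260:315,245:320]; cv2.imwrite('pics/g3.png',cv2.convertScaleAbs(cv2.resize(im,None,fx=10,fy=10,interpolation=cv2.INTER_CUBIC),alpha=1.8))
E
```

```text
276  113,-27,  4   107,-33,  5*  103,-41,  0    24, 30,194*  -12, 60,281*  -17, 56,282*  -22, 52,285*  -29, 50,289*  -35, 47,294*  -39, 42,294*  -46, 40,298*  -51, 36,301*  -56, 33,303*
279  108,-22,  1    98,-24, 10    79,-17, 44    74,-23, 44     8, 37,210*   -1, 37,223*  -22, 51,268*  -29, 50,276*  -35, 47,280*  -41, 43,283*  -46, 40,285*  -50, 34,284*  -56, 31,287*
282   84,  1, 45*   91,-17, 12    71, -9, 49    69,-18, 39     6, 38,200*   -2, 38,212*  -10, 37,220*  -18, 35,229*  -22, 29,225*  -27, 25,227*  -31, 19,224*  -34, 11,218*  -36,  3,210*
285   91, -5,  9    74,  0, 40    69, -6, 38    66,-15, 30     5, 40,188*   -3, 38,197*  -10, 36,204*  -17, 34,211*  -22, 29,211*  -27, 24,212*  -32, 19,211*  -35, 11,204*  -37,  3,195*
288   70, 14, 48    68,  6, 40    61,  1, 43    66,-15, 13     4, 40,175*   -3, 38,182*  -10, 36,189*  -17, 33,195*  -23, 29,197*  -28, 24,198*  -32, 18,194*  -35, 10,187*   16,-72,  1 
291   67, 18, 40    66,  7, 26    66, -3, 10    48,  3, 45     2, 42,164*   -5, 40,172*   -9, 34,170*  -11, 25,160*  -16, 20,160*  -19, 12,153*  -16, -3,127*   16,-61,  0
[... 245 characters left out ...]
96*    0, 55,153*   -4, 48,150*   -2, 35,128*   -3, 25,115*   -5, 15,104*  -10, 10,104*   -9, -3, 83*   10,-41,  0     2,-45,  3    -2,-51,  3 
300   57, 28, 15    53, 21, 10    47, 15, 10    -5, 60,152*  -10, 55,154*  -10, 44,136*  -11, 34,123*   -2, 12, 78*   -8,  6, 77*   -9, -4, 64*    0,-28, 15*   -1,-40,  0    -8,-45,  1 
303   52, 33, 10    45, 28, 13    41, 21,  9    34, 17, 13   -10, 54,135*   22,  6, 14     7, 10, 42     0,  8, 51    -8,  6, 61   -10, -3, 48*  -18, -6, 55*  -12,-28, 13   -13,-40,  0 
306   48, 37,  5    39, 35, 15    32, 30, 17*   28, 22, 11    23, 16,  9    15, 13, 17*   11,  5, 11    -2, 10, 39   -12,  9, 52   -18,  5, 56   -23, -1, 51   -28, -7, 52   -23,-28, 10
```

View pics/g3.png

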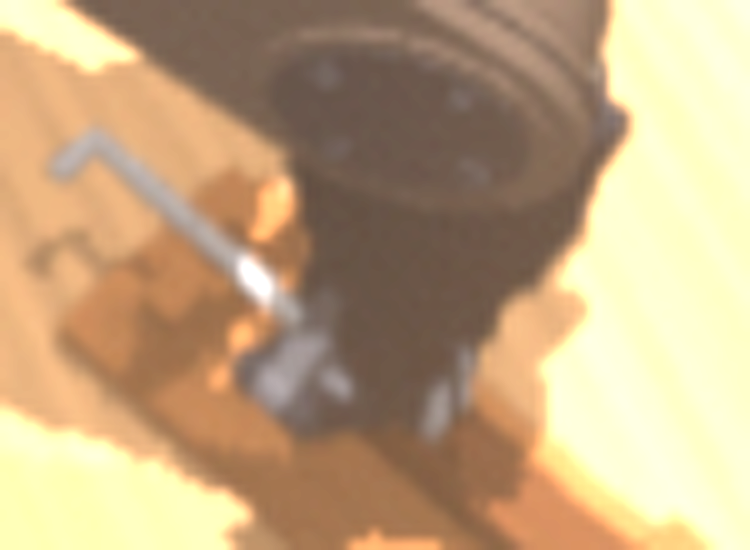

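```bash
python3 - <<'E'
from h import *
print([a for a in dir(ctrl) if a[0]!='_'],[a for a in dir(imaging)+dir(job) if a[0]!='_'])
d=np.array([-.342,.94]);l=np.array([-.94,-.342])
vv,uu=np.mgrid[0:384,0:512]
for n,tag,e in(('side','side1',(.4881,-.2842,.1291)),('side','side3',(.4894,-.2885,.0446)),('top','top0',(.2221,.6367,.2179)),('side','side0',(.2221,.6367,.2179))):
    c=load(tag)
    p=world(c,np.c_[uu.ravel(),vv.ravel()],c['depth'].ravel()); q=p-np.array(e); f=q[:,:2]@d; g=q[:,:2]@l
    m=(np.hypot(f,g)<.07)&(q[:,2]>-.03)&(q[:,2]<.25)
    if 'side0'==tag or tag=='top0': m&=True
    else: m&=abs(c['depth']-load(n+'0')['depth']).ravel()>.006
    h,b=np.histogram(q[m,2],np.arange(-.04,.25,.01)); print(tag,dict(zip((b[:-1]*1000).round().astype(int).tolist(),h.tolist())))
E
```

```text
['Unreachable', 'finger_overhang'] ['read_camera', 'sign_off']
side1 {-40: 0, -30: 0, -20: 0, -10: 0, 0: 0, 10: 0, 20: 5, 30: 21, 40: 18, 50: 14, 60: 7, 70: 37, 80: 44, 90: 52, 100: 37, 110: 65, 120: 134, 130: 41, 140: 58, 150: 70, 160: 77, 170: 71, 180: 71, 190: 1, 200: 1, 210: 0, 220: 18, 230: 57}
side3 {-40: 0, -30: 25, -20: 0, -10: 4, 0: 10, 10: 9, 20: 12, 30: 11, 40: 7, 50: 12, 60: 31, 70: 18, 80: 27, 90: 28, 100: 85, 110: 37, 120: 30, 130: 17, 140: 41, 150: 65, 160: 63, 170: 59, 180: 42, 190: 0, 200: 0, 210: 2, 220: 11, 230: 44}
top0 {-40: 0, -30: 0, -20: 0, -10: 0, 0: 0, 10: 0, 20: 3, 30: 17, 40: 17, 50: 8, 60: 3, 70: 17, 80: 35, 90: 38, 100: 34, 110: 45, 120: 93, 130: 32, 140: 33, 150: 56, 160: 40, 170: 30, 180: 10, 190: 0, 200: 0, 210: 0, 220: 5, 230: 19}
side0 {-40: 0, -30: 0, -20: 0, -10: 0, 0: 0, 10: 0, 20: 4, 30: 29, 40: 29, 50: 28, 60: 19, 70: 30, 80: 41, 90: 34, 100: 37, 110: 60, 120: 52, 130: 34, 140: 46, 150: 71, 160: 67, 170: 68, 180: 112, 190: 49, 200: 64, 210: 15, 220: 6, 230: 26}
```

The cameras show the real fingertips about 35 mm higher than the reported TCP implies, both open and shut. The jaws therefore closed just above the handle and nothing moved. I'll use this measured offset: the grasp height needs an eef z of about 0.012. I'll open, go down and close again.

Call:
jog_arm([
  {"dx":0,"dy":0,"dz":0,"ax":0,"ay":0,"az":0,"gripper":1},
  {"dx":0,"dy":0,"dz":0,"ax":0,"ay":0,"az":0,"gripper":1},
  {"dx":0,"dy":0,"dz":0,"ax":0,"ay":0,"az":0,"gripper":1},
  {"dx":0,"dy":0,"dz":0,"ax":0,"ay":0,"az":0,"gripper":1},
  {"dx":0,"dy":0,"dz":0,"ax":0,"ay":0,"az":0,"gripper":1},
  {"dx":0,"dy":0,"dz":0,"ax":0,"ay":0,"az":0,"gripper":1},
  {"dx":0,"dy":0,"dz":-0.1,"ax":0,"ay":0,"az":0,"gripper":1},
  {"dx":0,"dy":0,"dz":-0.18,"ax":0,"ay":0,"az":0,"gripper":1},
  {"dx":0,"dy":0,"dz":-0.27,"ax":0,"ay":0,"az":0,"gripper":1},
  {"dx":0,"dy":0,"dz":-0.27,"ax":0,"ay":0,"az":0,"gripper":1},
])

```text
time: 6.65
eef_pos: [0.4878, -0.2871, 0.0094]
tcp_rot: [0.571, 0.821, 0.0, -0.003]
contact_force: [-0.7, -0.3, 0.8]
opening: 1.001
finger_force: 0.0
```

Call:
jog_arm([
  {"dx":0,"dy":0,"dz":0,"ax":0,"ay":0,"az":0,"gripper":0},
  {"dx":0,"dy":0,"dz":0,"ax":0,"ay":0,"az":0,"gripper":-0.2},
  {"dx":0,"dy":0,"dz":0,"ax":0,"ay":0,"az":0,"gripper":-0.3},
  {"dx":0,"dy":0,"dz":0,"ax":0,"ay":0,"az":0,"gripper":-0.4},
  {"dx":0,"dy":0,"dz":0,"ax":0,"ay":0,"az":0,"gripper":-0.45},
  {"dx":0,"dy":0,"dz":0,"ax":0,"ay":0,"az":0,"gripper":-0.5},
  {"dx":0,"dy":0,"dz":0,"ax":0,"ay":0,"az":0,"gripper":-1},
  {"dx":0,"dy":0,"dz":0,"ax":0,"ay":0,"az":0,"gripper":-1},
], force=25)

```text
time: 7.45
eef_pos: [0.4896, -0.2886, 0.0126]
tcp_rot: [0.571, 0.821, 0.0, 0.0]
contact_force: [-0.2, 0.8, 1.9]
opening: 0.255
finger_force: 26.6
```

Call:
jog_arm([
  {"dx":0,"dy":0,"dz":0,"ax":0,"ay":0,"az":0,"gripper":-1},
  {"dx":0,"dy":0,"dz":0,"ax":0,"ay":0,"az":0,"gripper":-1},
  {"dx":0,"dy":0,"dz":0.06,"ax":0,"ay":0,"az":0,"gripper":-1},
  {"dx":0,"dy":0,"dz":0.15,"ax":0,"ay":0,"az":0,"gripper":-1},
  {"dx":0,"dy":0,"dz":0.3,"ax":0,"ay":0,"az":0,"gripper":-1},
  {"dx":0,"dy":0,"dz":0.6,"ax":0,"ay":0,"az":0,"gripper":-1},
  {"dx":0,"dy":0,"dz":0.9,"ax":0,"ay":0,"az":0,"gripper":-1},
  {"dx":0,"dy":0,"dz":0.9,"ax":0,"ay":0,"az":0,"gripper":-1},
  {"dx":0,"dy":0,"dz":0.9,"ax":0,"ay":0,"az":0,"gripper":-1},
], force=80)

```text
time: 8.35
eef_pos: [0.4898, -0.2888, 0.1215]
tcp_rot: [0.571, 0.821, -0.0, 0.001]
contact_force: [-0.7, 0.5, -2.2]
opening: 0.241
finger_force: 78.2
```

```bash
python3 - <<'E'
from h import *
s=get_state(); print(s['eef_pos'],s['tcp_rot'],s['contact_force'],s['finger_force'],s['opening'])
c=snap('side','side4'); t=snap('top','top4')
a=cv2.resize(c['frame'][200:300,225:325],(400,400),interpolation=cv2.INTER_CUBIC); b=cv2.resize(t['frame'][170:240,290:360],(400,400),interpolation=cv2.INTER_CUBIC)
cv2.imwrite('pics/g4.png',cv2.convertScaleAbs(np.hstack([a,b]),alpha=1.5))
E
```

```text
[ 0.48977667 -0.28882595  0.12153239] [ 5.70938716e-01  8.20991779e-01 -1.50050147e-04  1.20809651e-03] [-0.66429903  0.51618139 -2.20205656] 78.18774104118347 0.24097898944803242
```

View pics/g4.png

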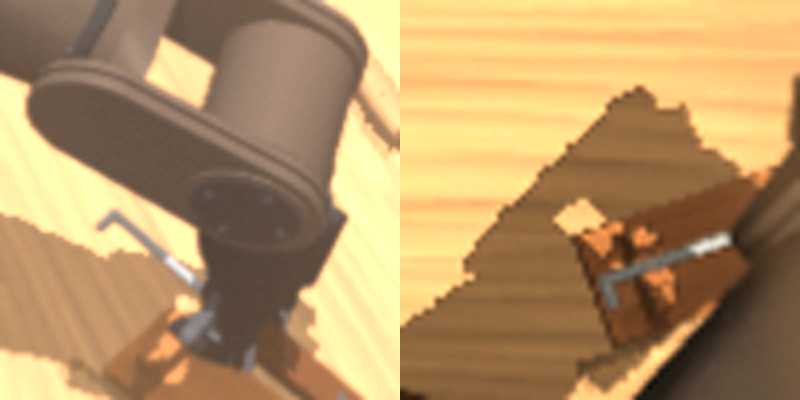

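The hook is lifted level; its bend is at (108,218) in the side crop and (605,283) in the top crop. I'll triangulate it.

```bash
python3 - <<'E'
from h import *
c=load('side4');t=load('top4')
S=[225+(108.5)/4-.5,200+(218.5)/4-.5]; T=[290+(205.5)/5.714-.5,170+(283.5)/5.714-.5]
S2=[225+(180.5)/4-.5,200+(270.5)/4-.5]
T2=[290+(320.5)/5.714-.5,170+(241.5)/5.714-.5]
def ray(c,uv): 
    a=c['extrinsics'][:3,3]; b=world(c,uv,d=1.0)[0]-a; return a,b/np.linalg.norm(b)
def tri(S,T):
    a,u=ray(c,S);b,v=ray(t,T); k=np.linalg.lstsq(np.c_[u,-v],b-a,rcond=None)[0]; p,q=a+u*k[0],b+v*k[1]; return (p+q)/2,np.linalg.norm(p-q)
print(tri(S,T)); 
for z in(.145,.15,.155): print(z,world(c,S,z=z)[0].round(4),world(t,T,z=z)[0].round(4), world(c,S2,z=z)[0].round(4),world(t,T2,z=z)[0].round(4))
# rod depth samples
e=np.array([.4898,-.2888]);d=np.array([-.342,.94]);l=np.array([-.94,-.342])
vv,uu=np.mgrid[0:384,0:512]
for n,k in(('side',c),('top',t)):
    p=world(k,np.c_[uu.ravel(),vv.ravel()],k['depth'].ravel()); q=p[:,:2]-e; f=q@d; g=q@l
    for a in np.arange(.03,.14,.015):
        m=(f>a)&(f<a+.015)&(abs(g)<.03)&(p[:,2]>.12)&(p[:,2]<.175)
        if m.sum(): print(n,a.round(3),m.sum(),np.median(g[m]).round(4),np.median(p[m,2]).round(4),g[m].max().round(3),f[m].max().round(3))
E
```

```text
(array([ 0.44387264, -0.17314129,  0.14966901]), np.float64(0.004465563848376561))
0.145 [ 0.4427 -0.1703  0.145 ] [ 0.4465 -0.1745  0.145 ] [ 0.4682 -0.2248  0.145 ] [ 0.4705 -0.236   0.145 ]
0.15 [ 0.4416 -0.1731  0.15  ] [ 0.446  -0.1735  0.15  ] [ 0.467  -0.2273  0.15  ] [ 0.47   -0.2348  0.15  ]
0.155 [ 0.4404 -0.1759  0.155 ] [ 0.4456 -0.1726  0.155 ] [ 0.4657 -0.2299  0.155 ] [ 0.4694 -0.2336  0.155 ]
side 0.03 2 0.0088 0.1521 0.01 0.041
side 0.045 15 0.0026 0.1521 0.005 0.059
side 0.06 16 0.0024 0.1519 0.005 0.075
side 0.075 16 0.0026 0.1527 0.005 0.089
side 0.09 14 0.0021 0.1513 0.004 0.104
side 0.105 14 0.0028 0.1522 0.005 0.119
side 0.12 20 0.0086 0.1523 0.018 0.129
top 0.045 6 0.0003 0.1508 0.004 0.058
top 0.06 12 0.0008 0.1521 0.004 0.073
top 0.075 12 0.0007 0.15 0.004 0.09
top 0.09 10 0.0006 0.1516 0.004 0.105
top 0.105 12 0.0015 0.1496 0.006 0.119
top 0.12 15 0.0076 0.1514 0.017 0.126
```

Call:
jog_arm([
  {"dx":0.08,"dy":0.2,"dz":0,"ax":0,"ay":0,"az":-0.01,"gripper":-1},
  {"dx":0.15,"dy":0.6,"dz":0,"ax":0,"ay":0,"az":-0.03,"gripper":-1},
  {"dx":0.25,"dy":0.9,"dz":0,"ax":0,"ay":0,"az":-0.03,"gripper":-1},
  {"dx":0.25,"dy":1,"dz":0,"ax":0,"ay":0,"az":-0.03,"gripper":-1},
])

```text
time: 8.85
eef_pos: [0.5186, -0.165, 0.1179]
tcp_rot: [0.589, 0.808, 0.0, -0.002]
contact_force: [0.3, -1.0, -0.9]
opening: 0.24
finger_force: 78.4
```

Call:
jog_arm([
  {"dx":0.08,"dy":0.3,"dz":0,"ax":0,"ay":0,"az":0,"gripper":-1},
  {"dx":0.15,"dy":0.6,"dz":0,"ax":0,"ay":0,"az":0,"gripper":-1},
  {"dx":0.25,"dy":0.9,"dz":0,"ax":0,"ay":0,"az":0,"gripper":-1},
  {"dx":0.25,"dy":1,"dz":0,"ax":0,"ay":0,"az":0,"gripper":-1},
])

```text
time: 9.25
eef_pos: [0.549, -0.0461, 0.1187]
tcp_rot: [0.589, 0.808, -0.0, -0.001]
contact_force: [0.6, -0.6, -1.1]
opening: 0.241
finger_force: 78.5
```

Call:
jog_arm([
  {"dx":0.1,"dy":0.3,"dz":-0.1,"ax":0,"ay":0,"az":0,"gripper":-1},
  {"dx":0.2,"dy":0.6,"dz":-0.3,"ax":0,"ay":0,"az":0,"gripper":-1},
  {"dx":0.28,"dy":0.8,"dz":-0.5,"ax":0,"ay":0,"az":0,"gripper":-1},
  {"dx":0.28,"dy":0.9,"dz":-0.58,"ax":0,"ay":0,"az":0,"gripper":-1},
  {"dx":0.28,"dy":0.9,"dz":-0.58,"ax":0,"ay":0,"az":0,"gripper":-1},
  {"dx":0.28,"dy":0.9,"dz":-0.58,"ax":0,"ay":0,"az":0,"gripper":-1},
])

```text
time: 9.85
eef_pos: [0.5827, 0.0585, 0.0506]
tcp_rot: [0.59, 0.807, -0.0, -0.0]
contact_force: [-0.3, -0.3, -1.1]
opening: 0.244
finger_force: 78.6
```

```bash
python3 - <<'E'
from h import *
s=get_state(); e=s['eef_pos']; print(e,s['tcp_rot'],s['contact_force'],2*np.degrees(np.arctan2(s['tcp_rot'][1],s['tcp_rot'][0]))-90)
d=np.array([-.3045,.9525]);l=np.array([-.9525,-.3045])
vv,uu=np.mgrid[0:384,0:512]
for n,o in(('side',(.4931,.3618)),('top',(.4950,.3614))):
    k=snap(n,n+'5'); p=world(k,np.c_[uu.ravel(),vv.ravel()],k['depth'].ravel()); q=p[:,:2]-o; f=q@d; g=q@l
    for a in np.arange(-.24,-.13,.012):
        m=(f>a)&(f<a+.012)&(abs(g)<.05)&(p[:,2]>.055)&(p[:,2]<.1)
        if m.sum(): print(n,a.round(3),m.sum(),np.median(g[m]).round(4),np.median(p[m,2]).round(4),g[m].max().round(3),f[m].max().round(3))
E
```

```text
[0.58272695 0.05847427 0.05062595] [ 5.90239892e-01  8.07227752e-01 -4.68654487e-04 -7.45142858e-05] [-0.34759971 -0.28528338 -1.14812992] 17.651923503918425
side -0.24 10 0.0093 0.083 0.012 -0.228
side -0.228 4 0.0094 0.0834 0.012 -0.218
side -0.216 8 0.0075 0.0823 0.012 -0.204
side -0.204 13 0.0116 0.0825 0.023 -0.193
side -0.192 2 0.0148 0.0835 0.021 -0.191
top -0.228 3 0.0066 0.0856 0.009 -0.217
top -0.216 8 0.0069 0.0818 0.01 -0.205
top -0.204 14 0.0101 0.0828 0.022 -0.192
top -0.192 4 0.0133 0.0809 0.021 -0.19
```

Call:
jog_arm([
  {"dx":0.05,"dy":0.1,"dz":-0.01,"ax":0,"ay":0,"az":0,"gripper":-1},
  {"dx":0.03,"dy":0.2,"dz":-0.02,"ax":0,"ay":0,"az":0,"gripper":-1},
  {"dx":0,"dy":0.3,"dz":-0.02,"ax":0,"ay":0,"az":0,"gripper":-1},
  {"dx":-0.005,"dy":0.383,"dz":-0.02,"ax":0,"ay":0,"az":0,"gripper":-1},
  {"dx":-0.005,"dy":0.383,"dz":-0.02,"ax":0,"ay":0,"az":0,"gripper":-1},
  {"dx":-0.005,"dy":0.383,"dz":-0.02,"ax":0,"ay":0,"az":0,"gripper":-1},
])

```text
time: 10.55
eef_pos: [0.5822, 0.106, 0.0482]
tcp_rot: [0.59, 0.808, -0.0, 0.0]
contact_force: [0.7, 0.2, -0.3]
opening: 0.245
finger_force: 78.6
```

```bash
python3 - <<'E'
from h import *
s=get_state(); e=s['eef_pos']; print(e,s['contact_force'])
d=np.array([-.3045,.9525]);l=np.array([-.9525,-.3045])
vv,uu=np.mgrid[0:384,0:512]
for n,o in(('side',(.4931,.3618)),('top',(.4950,.3614))):
    k=snap(n,n+'6'); p=world(k,np.c_[uu.ravel(),vv.ravel()],k['depth'].ravel()); q=p[:,:2]-o; f=q@d; g=q@l
    for a in np.arange(-.204,-.13,.012):
        m=(f>a)&(f<a+.012)&(abs(g)<.05)&(p[:,2]>.055)&(p[:,2]<.1)
        if m.sum(): print(n,a.round(3),m.sum(),np.median(g[m]).round(4),np.median(p[m,2]).round(4),g[m].min().round(3),g[m].max().round(3),f[m].max().round(3))
c=load('side6');im=c['frame'][110:185,190:290]; cv2.imwrite('pics/ins.png',cv2.convertScaleAbs(cv2.resize(im,None,fx=8,fy=8,interpolation=cv2.INTER_CUBIC),alpha=2))
E
```

```text
[0.58223908 0.10601562 0.0482285 ] [ 0.65279129  0.20675505 -0.25152965]
side -0.204 5 -0.0054 0.0814 -0.007 -0.003 -0.194
side -0.192 8 -0.0043 0.0813 -0.01 -0.001 -0.181
side -0.18 6 -0.0046 0.0813 -0.011 -0.002 -0.173
side -0.168 7 -0.0048 0.0806 -0.008 -0.003 -0.158
side -0.156 13 -0.0036 0.079 -0.01 0.01 -0.146
side -0.144 1 -0.0045 0.0761 -0.004 -0.004 -0.141
top -0.168 9 -0.0063 0.0799 -0.01 -0.003 -0.157
top -0.156 15 -0.001 0.0792 -0.01 0.01 -0.145
top -0.144 1 0.0039 0.0767 0.004 0.004 -0.144
```

View pics/ins.png

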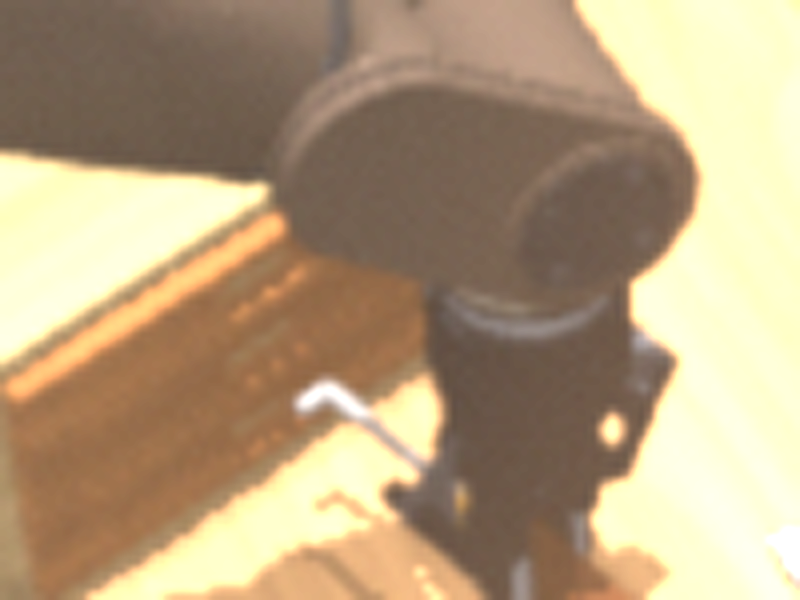

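The toe sits level at (320,395), in front of the middle slot and lined up with it. I'll insert slowly.

Call:
jog_arm([
  {"dx":-0.01,"dy":0.032,"dz":0,"ax":0,"ay":0,"az":0,"gripper":-1},
  {"dx":-0.02,"dy":0.064,"dz":0,"ax":0,"ay":0,"az":0,"gripper":-1},
  {"dx":-0.03,"dy":0.096,"dz":0,"ax":0,"ay":0,"az":0,"gripper":-1},
  {"dx":-0.04,"dy":0.128,"dz":0,"ax":0,"ay":0,"az":0,"gripper":-1},
  {"dx":-0.05,"dy":0.16,"dz":0,"ax":0,"ay":0,"az":0,"gripper":-1},
  {"dx":-0.06,"dy":0.192,"dz":0,"ax":0,"ay":0,"az":0,"gripper":-1},
  {"dx":-0.07,"dy":0.224,"dz":0,"ax":0,"ay":0,"az":0,"gripper":-1},
  {"dx":-0.08,"dy":0.25,"dz":0,"ax":0,"ay":0,"az":0,"gripper":-1},
  {"dx":-0.09,"dy":0.28,"dz":0,"ax":0,"ay":0,"az":0,"gripper":-1},
  {"dx":-0.098,"dy":0.305,"dz":0,"ax":0,"ay":0,"az":0,"gripper":-1},
])

```text
time: 11.65
eef_pos: [0.5705, 0.1424, 0.0482]
tcp_rot: [0.59, 0.807, 0.0, -0.0]
contact_force: [1.5, -0.2, -1.3]
opening: 0.241
finger_force: 78.6
```

Call:
jog_arm([
  {"dx":-0.01,"dy":0.03,"dz":0,"ax":0,"ay":0,"az":0,"gripper":-1},
  {"dx":-0.02,"dy":0.06,"dz":0,"ax":0,"ay":0,"az":0,"gripper":-1},
  {"dx":-0.03,"dy":0.09,"dz":0,"ax":0,"ay":0,"az":0,"gripper":-1},
  {"dx":-0.038,"dy":0.12,"dz":0,"ax":0,"ay":0,"az":0,"gripper":-1},
  {"dx":-0.048,"dy":0.15,"dz":0,"ax":0,"ay":0,"az":0,"gripper":-1},
  {"dx":-0.056,"dy":0.175,"dz":0,"ax":0,"ay":0,"az":0,"gripper":-1},
  {"dx":-0.056,"dy":0.175,"dz":0,"ax":0,"ay":0,"az":0,"gripper":-1},
])

```text
time: 12.35
eef_pos: [0.5637, 0.1635, 0.0482]
tcp_rot: [0.59, 0.807, -0.0, -0.0]
contact_force: [-0.1, 0.2, -0.7]
opening: 0.242
finger_force: 78.6
```

Call:
jog_arm([
  {"dx":-0.03,"dy":-0.01,"dz":0,"ax":0,"ay":0,"az":0,"gripper":-1},
  {"dx":-0.06,"dy":-0.02,"dz":0,"ax":0,"ay":0,"az":0,"gripper":-1},
  {"dx":-0.09,"dy":-0.03,"dz":0,"ax":0,"ay":0,"az":0,"gripper":-1},
  {"dx":-0.12,"dy":-0.039,"dz":0,"ax":0,"ay":0,"az":0,"gripper":-1},
  {"dx":-0.15,"dy":-0.049,"dz":0,"ax":0,"ay":0,"az":0,"gripper":-1},
  {"dx":-0.16,"dy":-0.052,"dz":0,"ax":0,"ay":0,"az":0,"gripper":-1},
  {"dx":-0.16,"dy":-0.052,"dz":0,"ax":0,"ay":0,"az":0,"gripper":-1},
])

```text
time: 13.05
eef_pos: [0.5445, 0.1567, 0.0482]
tcp_rot: [0.59, 0.807, -0.0, -0.0]
contact_force: [-0.2, 0.1, -1.5]
opening: 0.243
finger_force: 78.6
```

Call:
jog_arm([
  {"dx":0.005,"dy":-0.016,"dz":0,"ax":0,"ay":0,"az":0,"gripper":-1},
  {"dx":0.01,"dy":-0.032,"dz":0,"ax":0,"ay":0,"az":0,"gripper":-1},
  {"dx":0.015,"dy":-0.048,"dz":0,"ax":0,"ay":0,"az":0,"gripper":-1},
  {"dx":0.02,"dy":-0.063,"dz":0,"ax":0,"ay":0,"az":0,"gripper":-1},
  {"dx":0.025,"dy":-0.079,"dz":0,"ax":0,"ay":0,"az":0,"gripper":-1},
  {"dx":0.03,"dy":-0.095,"dz":0,"ax":0,"ay":0,"az":0,"gripper":-1},
  {"dx":0.035,"dy":-0.111,"dz":0,"ax":0,"ay":0,"az":0,"gripper":-1},
  {"dx":0.04,"dy":-0.127,"dz":0,"ax":0,"ay":0,"az":0,"gripper":-1},
  {"dx":0.045,"dy":-0.143,"dz":0,"ax":0,"ay":0,"az":0,"gripper":-1},
])

```text
time: 13.95
eef_pos: [0.5495, 0.1408, 0.0479]
tcp_rot: [0.591, 0.807, 0.001, -0.001]
contact_force: [-0.3, 5.0, -1.4]
opening: 0.241
finger_force: 78.5
```

Call:
jog_arm([
  {"dx":0.01,"dy":-0.031,"dz":0,"ax":0,"ay":0,"az":0,"gripper":-1},
  {"dx":0.02,"dy":-0.062,"dz":0,"ax":0,"ay":0,"az":0,"gripper":-1},
  {"dx":0.03,"dy":-0.093,"dz":0,"ax":0,"ay":0,"az":0,"gripper":-1},
  {"dx":0.04,"dy":-0.125,"dz":0,"ax":0,"ay":0,"az":0,"gripper":-1},
  {"dx":0.05,"dy":-0.156,"dz":0,"ax":0,"ay":0,"az":0,"gripper":-1},
  {"dx":0.06,"dy":-0.187,"dz":0,"ax":0,"ay":0,"az":0,"gripper":-1},
  {"dx":0.07,"dy":-0.218,"dz":0,"ax":0,"ay":0,"az":0,"gripper":-1},
  {"dx":0.079,"dy":-0.246,"dz":0,"ax":0,"ay":0,"az":0,"gripper":-1},
])

```text
time: 14.75
eef_pos: [0.559, 0.1113, 0.0479]
tcp_rot: [0.591, 0.807, 0.001, -0.001]
contact_force: [-1.6, 5.0, -1.4]
opening: 0.245
finger_force: 78.6
```

Call:
jog_arm([
  {"dx":0.008,"dy":-0.025,"dz":0,"ax":0,"ay":0,"az":0,"gripper":-1},
  {"dx":0.016,"dy":-0.05,"dz":0,"ax":0,"ay":0,"az":0,"gripper":-1},
  {"dx":0.024,"dy":-0.075,"dz":0,"ax":0,"ay":0,"az":0,"gripper":-1},
  {"dx":0.032,"dy":-0.1,"dz":0,"ax":0,"ay":0,"az":0,"gripper":-1},
  {"dx":0.04,"dy":-0.125,"dz":0,"ax":0,"ay":0,"az":0,"gripper":-1},
  {"dx":0.048,"dy":-0.15,"dz":0,"ax":0,"ay":0,"az":0,"gripper":-1},
  {"dx":0.056,"dy":-0.175,"dz":0,"ax":0,"ay":0,"az":0,"gripper":-1},
  {"dx":0.064,"dy":-0.2,"dz":0,"ax":0,"ay":0,"az":0,"gripper":-1},
])

```text
time: 15.55
eef_pos: [0.5667, 0.0874, 0.0479]
tcp_rot: [0.591, 0.807, 0.001, -0.001]
contact_force: [-0.4, 4.5, -1.8]
opening: 0.243
finger_force: 78.6
```

Call:
jog_arm([
  {"dx":0.005,"dy":-0.016,"dz":0,"ax":0,"ay":0,"az":0,"gripper":-1},
  {"dx":0.01,"dy":-0.032,"dz":0,"ax":0,"ay":0,"az":0,"gripper":-1},
  {"dx":0.015,"dy":-0.048,"dz":0,"ax":0,"ay":0,"az":0,"gripper":-1},
  {"dx":0.02,"dy":-0.063,"dz":0,"ax":0,"ay":0,"az":0,"gripper":-1},
  {"dx":0.025,"dy":-0.079,"dz":0,"ax":0,"ay":0,"az":0,"gripper":-1},
  {"dx":0.03,"dy":-0.095,"dz":0,"ax":0,"ay":0,"az":0,"gripper":-1},
  {"dx":0.035,"dy":-0.111,"dz":0,"ax":0,"ay":0,"az":0,"gripper":-1},
  {"dx":0.04,"dy":-0.127,"dz":0,"ax":0,"ay":0,"az":0,"gripper":-1},
])

```text
time: 16.35
eef_pos: [0.5716, 0.072, 0.048]
tcp_rot: [0.591, 0.807, 0.001, -0.001]
contact_force: [-0.4, 4.7, -1.3]
opening: 0.243
finger_force: 78.6
```

Call:
jog_arm([
  {"dx":0.004,"dy":-0.012,"dz":0,"ax":0,"ay":0,"az":0,"gripper":-1},
  {"dx":0.008,"dy":-0.024,"dz":0,"ax":0,"ay":0,"az":0,"gripper":-1},
  {"dx":0.012,"dy":-0.036,"dz":0,"ax":0,"ay":0,"az":0,"gripper":-1},
])

```text
time: 16.65
eef_pos: [0.5731, 0.0677, 0.0479]
tcp_rot: [0.591, 0.807, 0.001, -0.001]
contact_force: [-0.4, 5.0, -1.2]
opening: 0.244
finger_force: 78.6
```

Call:
jog_arm([
  {"dx":0.003,"dy":-0.01,"dz":0,"ax":0,"ay":0,"az":0,"gripper":-1},
  {"dx":0.007,"dy":-0.021,"dz":0,"ax":0,"ay":0,"az":0,"gripper":-1},
])

```text
time: 16.85
eef_pos: [0.5739, 0.0652, 0.0479]
tcp_rot: [0.591, 0.807, 0.001, -0.001]
contact_force: [-1.1, 4.9, -2.0]
opening: 0.242
finger_force: 78.6
```

Call:
jog_arm([
  {"dx":0.003,"dy":-0.01,"dz":0,"ax":0,"ay":0,"az":0,"gripper":-1},
  {"dx":0.007,"dy":-0.021,"dz":0,"ax":0,"ay":0,"az":0,"gripper":-1},
])

```text
time: 17.05
eef_pos: [0.5747, 0.0627, 0.0479]
tcp_rot: [0.591, 0.807, 0.001, -0.001]
contact_force: [-0.4, 4.1, -1.3]
opening: 0.238
finger_force: 78.6
```

Call:
jog_arm([
  {"dx":0.003,"dy":-0.01,"dz":0,"ax":0,"ay":0,"az":0,"gripper":-1},
  {"dx":0.007,"dy":-0.021,"dz":0,"ax":0,"ay":0,"az":0,"gripper":-1},
])

```text
time: 17.25
eef_pos: [0.5755, 0.0602, 0.0479]
tcp_rot: [0.591, 0.807, 0.001, -0.001]
contact_force: [-0.6, 5.0, -1.2]
opening: 0.238
finger_force: 78.6
```

Call:
jog_arm([
  {"dx":0.003,"dy":-0.01,"dz":0,"ax":0,"ay":0,"az":0,"gripper":-1},
  {"dx":0.007,"dy":-0.021,"dz":0,"ax":0,"ay":0,"az":0,"gripper":-1},
])

```text
time: 17.45
eef_pos: [0.5763, 0.0577, 0.0479]
tcp_rot: [0.591, 0.807, 0.001, -0.001]
contact_force: [-1.2, 4.7, -1.6]
opening: 0.244
finger_force: 78.6
```

Call:
jog_arm([
  {"dx":0.003,"dy":-0.01,"dz":0,"ax":0,"ay":0,"az":0,"gripper":-1},
  {"dx":0.007,"dy":-0.021,"dz":0,"ax":0,"ay":0,"az":0,"gripper":-1},
])

```text
time: 17.65
eef_pos: [0.5771, 0.0551, 0.0479]
tcp_rot: [0.591, 0.807, 0.001, -0.001]
contact_force: [-1.3, 5.1, -1.3]
opening: 0.243
finger_force: 78.6
```

Call:
jog_arm([
  {"dx":0.003,"dy":-0.01,"dz":0,"ax":0,"ay":0,"az":0,"gripper":-1},
  {"dx":0.007,"dy":-0.021,"dz":0,"ax":0,"ay":0,"az":0,"gripper":-1},
])

```text
time: 17.85
eef_pos: [0.5779, 0.0526, 0.0479]
tcp_rot: [0.591, 0.807, 0.001, -0.001]
contact_force: [-0.1, 5.1, -1.5]
opening: 0.241
finger_force: 78.6
```

Call:
jog_arm([
  {"dx":0.003,"dy":-0.01,"dz":0,"ax":0,"ay":0,"az":0,"gripper":-1},
  {"dx":0.007,"dy":-0.021,"dz":0,"ax":0,"ay":0,"az":0,"gripper":-1},
])

```text
time: 18.05
eef_pos: [0.5784, 0.0507, 0.0477]
tcp_rot: [0.591, 0.807, 0.001, -0.002]
contact_force: [-1.8, 9.0, -0.5]
opening: 0.243
finger_force: 78.6
```

Call:
jog_arm([
  {"dx":0.001,"dy":-0.004,"dz":0,"ax":0,"ay":0,"az":0,"gripper":-1},
  {"dx":0.001,"dy":-0.004,"dz":0,"ax":0,"ay":0,"az":0,"gripper":-1},
])

```text
time: 18.25
eef_pos: [0.5783, 0.0507, 0.0476]
tcp_rot: [0.591, 0.807, 0.001, -0.002]
contact_force: [-1.9, 8.9, -0.7]
opening: 0.24
finger_force: 78.6
```

Call:
jog_arm([
  {"dx":0.002,"dy":-0.008,"dz":0,"ax":0,"ay":0,"az":0,"gripper":-1},
  {"dx":0.003,"dy":-0.01,"dz":0,"ax":0,"ay":0,"az":0,"gripper":-1},
  {"dx":0.003,"dy":-0.01,"dz":0,"ax":0,"ay":0,"az":0,"gripper":-1},
])

```text
time: 18.55
eef_pos: [0.5783, 0.0503, 0.0474]
tcp_rot: [0.591, 0.807, 0.001, -0.003]
contact_force: [-1.4, 9.1, -1.7]
opening: 0.239
finger_force: 78.6
```

Call:
jog_arm([
  {"dx":0.002,"dy":-0.007,"dz":0,"ax":0,"ay":0,"az":0,"gripper":-1},
  {"dx":0.005,"dy":-0.014,"dz":0,"ax":0,"ay":0,"az":0,"gripper":-1},
  {"dx":0.005,"dy":-0.014,"dz":0,"ax":0,"ay":0,"az":0,"gripper":-1},
])

```text
time: 18.85
eef_pos: [0.5785, 0.0493, 0.0472]
tcp_rot: [0.591, 0.806, 0.002, -0.004]
contact_force: [-1.0, 11.9, -1.6]
opening: 0.245
finger_force: 78.6
```

Firm contact at 12 N. Now I'll ease forward to unhook.

Call:
jog_arm([
  {"dx":-0.003,"dy":0.008,"dz":0,"ax":0,"ay":0,"az":0,"gripper":-1},
  {"dx":-0.005,"dy":0.016,"dz":0,"ax":0,"ay":0,"az":0,"gripper":-1},
  {"dx":-0.008,"dy":0.024,"dz":0,"ax":0,"ay":0,"az":0,"gripper":-1},
  {"dx":-0.01,"dy":0.032,"dz":0,"ax":0,"ay":0,"az":0,"gripper":-1},
  {"dx":-0.013,"dy":0.04,"dz":0,"ax":0,"ay":0,"az":0,"gripper":-1},
  {"dx":-0.016,"dy":0.05,"dz":0,"ax":0,"ay":0,"az":0,"gripper":-1},
  {"dx":-0.019,"dy":0.06,"dz":0,"ax":0,"ay":0,"az":0,"gripper":-1},
  {"dx":-0.022,"dy":0.07,"dz":0,"ax":0,"ay":0,"az":0,"gripper":-1},
  {"dx":-0.025,"dy":0.08,"dz":0,"ax":0,"ay":0,"az":0,"gripper":-1},
  {"dx":-0.025,"dy":0.08,"dz":0,"ax":0,"ay":0,"az":0,"gripper":-1},
])

```text
time: 19.85
eef_pos: [0.5774, 0.0552, 0.0482]
tcp_rot: [0.59, 0.807, -0.0, 0.0]
contact_force: [-0.7, -0.2, -1.1]
opening: 0.244
finger_force: 78.6
```

Call:
jog_arm([
  {"dx":-0.008,"dy":0.024,"dz":0,"ax":0,"ay":0,"az":0,"gripper":-1},
  {"dx":0.022,"dy":0.034,"dz":0,"ax":0,"ay":0,"az":0,"gripper":-1},
  {"dx":0.052,"dy":0.044,"dz":0,"ax":0,"ay":0,"az":0,"gripper":-1},
  {"dx":0.082,"dy":0.054,"dz":0,"ax":0,"ay":0,"az":0,"gripper":-1},
  {"dx":0.112,"dy":0.063,"dz":0,"ax":0,"ay":0,"az":0,"gripper":-1},
  {"dx":0.142,"dy":0.073,"dz":0,"ax":0,"ay":0,"az":0,"gripper":-1},
  {"dx":0.155,"dy":0.077,"dz":0,"ax":0,"ay":0,"az":0,"gripper":-1},
  {"dx":0.155,"dy":0.077,"dz":0,"ax":0,"ay":0,"az":0,"gripper":-1},
])

```text
time: 20.65
eef_pos: [0.5963, 0.0645, 0.0482]
tcp_rot: [0.59, 0.807, 0.0, 0.0]
contact_force: [0.2, -1.0, -1.8]
opening: 0.241
finger_force: 78.6
```

```bash
python3 - <<'E'
from h import *
s=get_state(); e=s['eef_pos']; print(e,s['contact_force'])
d=np.array([-.3045,.9525]);l=np.array([-.9525,-.3045])
vv,uu=np.mgrid[0:384,0:512]
for n,o in(('side',(.4931,.3618)),('top',(.4950,.3614))):
    k=snap(n,n+'7'); p=world(k,np.c_[uu.ravel(),vv.ravel()],k['depth'].ravel()); q=p[:,:2]-o; f=q@d; g=q@l
    for a in np.arange(-.31,-.13,.012):
        m=(f>a)&(f<a+.012)&(abs(g)<.012)&(p[:,2]>.055)&(p[:,2]<.105)
        if m.sum(): print(n,a.round(3),m.sum(),np.median(g[m]).round(4),np.median(p[m,2]).round(4),p[m,2].max().round(3))
    m=(abs(g)<.11)&(abs(g)>.03)&(p[:,2]>.075)&(p[:,2]<.1)&(f>-.24)&(f<-.16); print('tray front',n,m.sum(),np.percentile(f[m],[5,50]) if m.sum() else '')
E
```

```text
[0.59634268 0.0644508  0.04820488] [ 0.23113543 -1.04464845 -1.84417354]
side -0.31 1 -0.0108 0.0874 0.087
side -0.286 3 -0.002 0.0816 0.082
side -0.274 1 -0.0059 0.0844 0.084
side -0.262 1 -0.0036 0.0829 0.083
side -0.25 7 -0.0056 0.0815 0.084
side -0.238 7 -0.0067 0.0808 0.084
side -0.226 16 -0.0038 0.0791 0.102
side -0.214 59 0.0005 0.0894 0.103
side -0.202 6 0.0011 0.0658 0.099
side -0.178 16 0.0006 0.065 0.068
side -0.166 32 0.0012 0.0659 0.092
side -0.154 16 -0.0078 0.0711 0.087
side -0.142 7 -0.0086 0.0638 0.085
tray front side 186 [-0.21618037 -0.21231164]
top -0.226 8 -0.0013 0.0783 0.102
top -0.214 26 -0.0004 0.0984 0.102
top -0.202 28 0.0007 0.0709 0.082
top -0.19 23 0.0022 0.0651 0.081
top -0.178 24 -0.0001 0.0644 0.067
top -0.166 28 -0.003 0.063 0.087
top -0.154 22 -0.0025 0.0646 0.09
top -0.142 25 -0.0028 0.0636 0.067
tray front top 89 [-0.21476713 -0.20845495]
```

Call:
jog_arm([
  {"dx":0.01,"dy":-0.03,"dz":0,"ax":0,"ay":0,"az":0,"gripper":-1},
  {"dx":0.02,"dy":-0.06,"dz":0,"ax":0,"ay":0,"az":0,"gripper":-1},
  {"dx":0.028,"dy":-0.09,"dz":0,"ax":0,"ay":0,"az":0,"gripper":-1},
  {"dx":0.038,"dy":-0.12,"dz":0,"ax":0,"ay":0,"az":0,"gripper":-1},
  {"dx":0.048,"dy":-0.15,"dz":0,"ax":0,"ay":0,"az":0,"gripper":-1},
  {"dx":0.058,"dy":-0.18,"dz":0,"ax":0,"ay":0,"az":0,"gripper":-1},
  {"dx":0.067,"dy":-0.21,"dz":0,"ax":0,"ay":0,"az":0,"gripper":-1},
  {"dx":0.077,"dy":-0.24,"dz":0,"ax":0,"ay":0,"az":0,"gripper":-1},
])

```text
time: 21.55
eef_pos: [0.6054, 0.0353, 0.0482]
tcp_rot: [0.59, 0.807, 0.0, 0.0]
contact_force: [-0.6, -0.0, -1.7]
opening: 0.24
finger_force: 78.6
```

Call:
jog_arm([
  {"dx":0.016,"dy":-0.05,"dz":0,"ax":0,"ay":0,"az":0,"gripper":-1},
  {"dx":0.032,"dy":-0.1,"dz":0,"ax":0,"ay":0,"az":0,"gripper":-1},
  {"dx":0.048,"dy":-0.15,"dz":0,"ax":0,"ay":0,"az":0,"gripper":-1},
  {"dx":0.08,"dy":-0.25,"dz":0,"ax":0,"ay":0,"az":0,"gripper":-1},
  {"dx":0.12,"dy":-0.375,"dz":0,"ax":0,"ay":0,"az":0,"gripper":-1},
  {"dx":0.12,"dy":-0.375,"dz":0.2,"ax":0,"ay":0,"az":0,"gripper":-1},
  {"dx":0.12,"dy":-0.375,"dz":0.58,"ax":0,"ay":0,"az":0,"gripper":-1},
  {"dx":0.12,"dy":-0.375,"dz":0.58,"ax":0,"ay":0,"az":0,"gripper":-1},
])

```text
time: 22.35
eef_pos: [0.6249, -0.0116, 0.1255]
tcp_rot: [0.591, 0.807, 0.003, 0.006]
contact_force: [0.4, 0.1, -0.1]
opening: 0.244
finger_force: 78.7
```

Call:
jog_arm([
  {"dx":-0.1,"dy":-0.2,"dz":0,"ax":0,"ay":0,"az":0.01,"gripper":-1},
  {"dx":-0.25,"dy":-0.5,"dz":0,"ax":0,"ay":0,"az":0.03,"gripper":-1},
  {"dx":-0.4,"dy":-0.8,"dz":0,"ax":0,"ay":0,"az":0.03,"gripper":-1},
  {"dx":-0.45,"dy":-0.95,"dz":0,"ax":0,"ay":0,"az":0.03,"gripper":-1},
])

```text
time: 22.75
eef_pos: [0.5643, -0.1264, 0.1175]
tcp_rot: [0.572, 0.82, -0.001, -0.0]
contact_force: [0.2, 0.6, -1.5]
opening: 0.239
finger_force: 78.7
```

Call:
jog_arm([
  {"dx":-0.2,"dy":-0.3,"dz":0,"ax":0,"ay":0,"az":0,"gripper":-1},
  {"dx":-0.4,"dy":-0.6,"dz":0,"ax":0,"ay":0,"az":0,"gripper":-1},
  {"dx":-0.5,"dy":-0.9,"dz":0,"ax":0,"ay":0,"az":0,"gripper":-1},
  {"dx":-0.6,"dy":-1,"dz":0,"ax":0,"ay":0,"az":0,"gripper":-1},
  {"dx":-0.6,"dy":-1,"dz":0,"ax":0,"ay":0,"az":0,"gripper":-1},
  {"dx":-0.6,"dy":-1,"dz":0,"ax":0,"ay":0,"az":0,"gripper":-1},
])

```text
time: 23.35
eef_pos: [0.4936, -0.244, 0.1177]
tcp_rot: [0.572, 0.821, 0.0, -0.0]
contact_force: [0.5, 0.1, -1.2]
opening: 0.241
finger_force: 78.7
```

Call:
jog_arm([
  {"dx":-0.01,"dy":-0.2,"dz":0,"ax":0,"ay":0,"az":0,"gripper":-1},
  {"dx":-0.022,"dy":-0.403,"dz":0,"ax":0,"ay":0,"az":0,"gripper":-1},
  {"dx":-0.022,"dy":-0.403,"dz":0,"ax":0,"ay":0,"az":0,"gripper":-1},
  {"dx":-0.022,"dy":-0.403,"dz":0,"ax":0,"ay":0,"az":0,"gripper":-1},
])

```text
time: 23.75
eef_pos: [0.4915, -0.2911, 0.1176]
tcp_rot: [0.571, 0.821, 0.0, -0.0]
contact_force: [-0.1, 0.6, -1.0]
opening: 0.24
finger_force: 78.7
```

```bash
python3 - <<'E'
from h import *
s=get_state(); e=s['eef_pos']; print(e,s['tcp_rot'],s['contact_force'])
d=np.array([-.342,.94]);l=np.array([-.94,-.342])
vv,uu=np.mgrid[0:384,0:512]
for tg,e in(('4',np.array([.4898,-.2888,.1215])),('8',e)):
  for n in('side','top'):
    k=load(n+tg) if tg=='4' else snap(n,n+tg)
    p=world(k,np.c_[uu.ravel(),vv.ravel()],k['depth'].ravel()); q=p[:,:2]-e[:2]; f=q@d; g=q@l; z=p[:,2]-e[2]
    for a,b in((.045,.075),(.075,.1),(.1,.117),(.117,.14)):
        m=(f>a)&(f<b)&(abs(g)<.03)&(z>0)&(z<.055)
        if m.sum(): print(tg,n,a,m.sum(),np.mean(g[m]).round(4),np.mean(z[m]).round(4),f[m].max().round(3))
E
```

```text
[ 0.49148407 -0.29110049  0.1175856 ] [ 5.70876647e-01  8.21035742e-01  2.95562181e-04 -2.78635696e-04] [-0.07584316  0.59254571 -1.04985496]
4 side 0.045 31 0.0022 0.0307 0.075
4 side 0.075 24 0.002 0.0308 0.1
4 side 0.1 17 0.0021 0.0311 0.115
4 side 0.117 23 0.0076 0.0307 0.129
4 top 0.045 18 0.0008 0.0299 0.073
4 top 0.075 19 0.0009 0.0291 0.1
4 top 0.1 12 0.0009 0.029 0.115
4 top 0.117 18 0.0067 0.0296 0.126
8 side 0.045 31 0.002 0.0309 0.074
8 side 0.075 26 0.0022 0.0315 0.1
8 side 0.1 17 0.0019 0.0317 0.116
8 side 0.117 20 0.0072 0.0311 0.129
8 top 0.045 18 -0.0001 0.0313 0.074
8 top 0.075 19 0.0002 0.0301 0.1
8 top 0.1 14 0.0004 0.0312 0.117
8 top 0.117 17 0.0061 0.0305 0.126
```

Call:
jog_arm([
  {"dx":-0.007,"dy":0,"dz":-0.2,"ax":0,"ay":0,"az":0,"gripper":-1},
  {"dx":-0.007,"dy":0,"dz":-0.4,"ax":0,"ay":0,"az":0,"gripper":-1},
  {"dx":-0.007,"dy":0,"dz":-0.6,"ax":0,"ay":0,"az":0,"gripper":-1},
  {"dx":-0.007,"dy":0,"dz":-0.7,"ax":0,"ay":0,"az":0,"gripper":-1},
  {"dx":-0.007,"dy":0,"dz":-0.76,"ax":0,"ay":0,"az":0,"gripper":-1},
  {"dx":-0.007,"dy":0,"dz":-0.8,"ax":0,"ay":0,"az":0,"gripper":-1},
  {"dx":-0.007,"dy":0,"dz":-0.82,"ax":0,"ay":0,"az":0,"gripper":-1},
  {"dx":-0.007,"dy":0,"dz":-0.84,"ax":0,"ay":0,"az":0,"gripper":-1},
  {"dx":-0.007,"dy":0,"dz":-0.85,"ax":0,"ay":0,"az":0,"gripper":-1},
  {"dx":-0.007,"dy":0,"dz":-0.85,"ax":0,"ay":0,"az":0,"gripper":-1},
])

```text
time: 24.85
eef_pos: [0.4904, -0.292, 0.0162]
tcp_rot: [0.571, 0.821, -0.0, 0.0]
contact_force: [-0.8, -0.7, -1.9]
opening: 0.242
finger_force: 78.7
```

Lower gently in small steps until contact.

Call:
jog_arm([
  {"dx":0,"dy":0,"dz":-0.01,"ax":0,"ay":0,"az":0,"gripper":-1},
  {"dx":0,"dy":0,"dz":-0.02,"ax":0,"ay":0,"az":0,"gripper":-1},
  {"dx":0,"dy":0,"dz":-0.027,"ax":0,"ay":0,"az":0,"gripper":-1},
  {"dx":0,"dy":0,"dz":-0.027,"ax":0,"ay":0,"az":0,"gripper":-1},
], force=40)

```text
time: 25.25
eef_pos: [0.4903, -0.2918, 0.0128]
tcp_rot: [0.571, 0.821, -0.0, -0.0]
contact_force: [-1.2, -0.0, 1.2]
opening: 0.245
finger_force: 79.1
```

Call:
jog_arm([
  {"dx":0,"dy":0,"dz":0,"ax":0,"ay":0,"az":0,"gripper":-0.4},
  {"dx":0,"dy":0,"dz":0,"ax":0,"ay":0,"az":0,"gripper":-0.2},
  {"dx":0,"dy":0,"dz":0,"ax":0,"ay":0,"az":0,"gripper":0.2},
  {"dx":0,"dy":0,"dz":0,"ax":0,"ay":0,"az":0,"gripper":0.8},
  {"dx":0,"dy":0,"dz":0,"ax":0,"ay":0,"az":0,"gripper":0.8},
  {"dx":0,"dy":0,"dz":0,"ax":0,"ay":0,"az":0,"gripper":0.8},
  {"dx":0,"dy":0,"dz":0,"ax":0,"ay":0,"az":0,"gripper":0.8},
], force=20)

```text
time: 25.95
eef_pos: [0.4902, -0.2918, 0.0126]
tcp_rot: [0.571, 0.821, -0.0, 0.0]
contact_force: [-0.4, -0.5, -0.3]
opening: 0.9
finger_force: 0.0
```

Call:
jog_arm([
  {"dx":0,"dy":0,"dz":0.15,"ax":0,"ay":0,"az":0,"gripper":0.8},
  {"dx":0,"dy":0,"dz":0.35,"ax":0,"ay":0,"az":0,"gripper":0.8},
  {"dx":0,"dy":0,"dz":0.7,"ax":0,"ay":0,"az":0,"gripper":0.8},
  {"dx":0,"dy":0,"dz":1,"ax":0,"ay":0,"az":0,"gripper":0.8},
  {"dx":0,"dy":0,"dz":1,"ax":0,"ay":0,"az":0,"gripper":0.8},
])

```text
time: 26.45
eef_pos: [0.4935, -0.2944, 0.1395]
tcp_rot: [0.571, 0.821, -0.001, 0.006]
contact_force: [0.9, -1.1, 0.8]
opening: 0.898
finger_force: 0.0
```

Call:
jog_arm([
  {"dx":0,"dy":1,"dz":0.8,"ax":0,"ay":0,"az":0,"gripper":0.8},
  {"dx":0,"dy":1,"dz":0.8,"ax":0,"ay":0,"az":0,"gripper":0.8},
  {"dx":0,"dy":1,"dz":0.8,"ax":0,"ay":0,"az":0,"gripper":0.8},
  {"dx":0,"dy":1,"dz":0.8,"ax":0,"ay":0,"az":0,"gripper":0.8},
  {"dx":0,"dy":1,"dz":0.8,"ax":0,"ay":0,"az":0,"gripper":0.8},
])

```text
time: 26.95
eef_pos: [0.4905, -0.1712, 0.2291]
tcp_rot: [0.57, 0.822, -0.0, 0.001]
contact_force: [-0.6, -0.4, -0.1]
opening: 0.898
finger_force: 0.0
```

```bash
python3 - <<'E'
from h import *
s=get_state(); print(s['eef_pos'],s['contact_force'],s['finger_force'])
d=np.array([-.342,.94]);l=np.array([-.94,-.342])
vv,uu=np.mgrid[0:384,0:512]
for tg in '09':
  for n in('side','top'):
    k=load(n+tg) if tg=='0' else snap(n,n+tg)
    p=world(k,np.c_[uu.ravel(),vv.ravel()],k['depth'].ravel()); q=p[:,:2]-[.4985,-.3138]; f=q@d; g=q@l; z=p[:,2]
    for a,b,w,z0 in((-.075,-.03,.014,.046),(.07,.09,.012,.038),(.12,.165,.03,.03)):
        m=(f>a)&(f<b)&(abs(g)<w)&(z>z0)&(z<.065)
        if m.sum(): print(tg,n,a,m.sum(),np.mean(g[m]).round(4),np.median(z[m]).round(4),f[m].max().round(3))
a=cv2.resize(load('side9')['frame'][75:345,135:335],(400,540)); b=cv2.resize(load('top9')['frame'][140:260,300:400],(400,480),interpolation=cv2.INTER_CUBIC)
cv2.imwrite('pics/end.png',np.hstack([a,cv2.copyMakeBorder(b,0,60,0,0,0)]))
E
```

```text
[ 0.4905311  -0.17119078  0.22906893] [-0.64683008 -0.40711604 -0.10609955] 0.0
0 side -0.075 84 0.0011 0.0518 -0.03
0 side 0.07 18 0.0013 0.0427 0.089
0 side 0.12 40 0.0038 0.0434 0.155
0 top -0.075 48 -0.0009 0.052 -0.031
0 top 0.07 13 -0.0007 0.0422 0.09
0 top 0.12 30 0.0019 0.0439 0.152
9 side -0.075 92 0.0018 0.0518 -0.03
9 side 0.07 17 0.0027 0.0436 0.089
9 side 0.12 39 0.0056 0.044 0.151
9 top -0.075 2 0.0097 0.0481 -0.054
```

View pics/end.png

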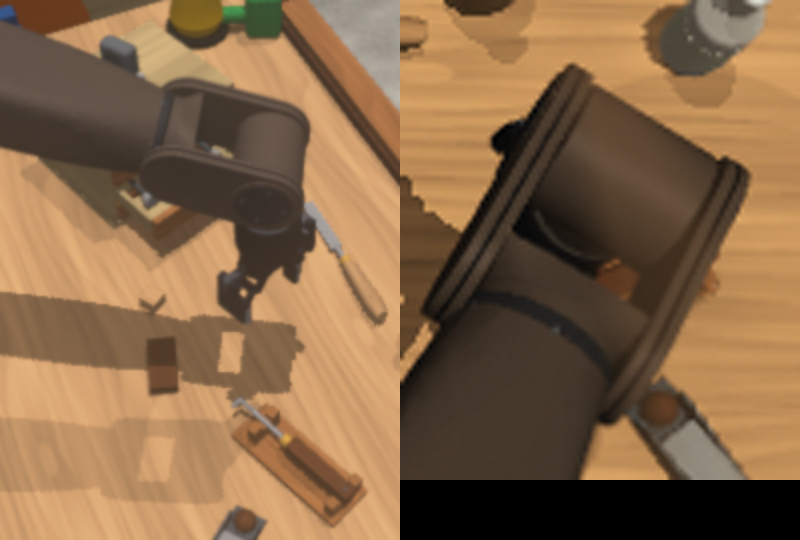

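The hook lies in both notches at (295,440), at its original height, 1 mm sideways and 4 mm back from where it started. The tray stands out, and the gripper is open and clear of everything.

```bash
python3 -c "
from plant import job; print(job.sign_off())"
```

```text
the job is handed in; nothing more can be done
None
```

I drew the middle tray out about 105 mm to its end stop with a steady 12 N pull, laid the hook back in both notches of its rest, and handed the job in at about 27 s; the hand-in returned no verdict.

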